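# Copy a brace angle with a bevel and set the saw guide to it

## Task

With the bevel gauge, red lever up, held by its orange grip, press it gently home into the wooden corner so that stock, knuckle and blade all lie against the wood, then let go and push the red lever fully down to lock it without shifting it. Carry the locked bevel to the saw guide and press it gently home there in the same way, so that the bevel alone swings the blue arm open until it lies along the blade, and leave it there, locked. Do not touch the guide with the gripper, and leave everything else on the bench where it is.

Things in the scene. Friction and masses are not known exactly. Their poses are not given: they have to be found in the camera images.
- bevel_grip (a point): Centre of the upright orange grip of the loose bevel gauge (about 0.7 kg): a flat rib on the stock, 50 mm along it and 18 mm thick across it, from 22 to 64 mm above the bevel's underside; this point is 45 mm above the underside, 95 mm behind the pivot. Axes as the bevel's. Grasp it across its 18 mm.
- bevel: Bevel gauge. Origin: pivot axis, underside. +x from grip to knuckle, z up, +y the side where the blade opens. Dark wooden stock 26 mm wide, 22 mm high, from the pivot to 145 mm behind it (-x), ending in a round steel knuckle of radius 13 mm about the pivot. The stock's working edge is its -y side (y = -13 mm).
- bevel_pivot (a point): Bevel's pivot axis, 11 mm above its underside.
- blade: Steel blade of the bevel, 26 mm wide, 6 mm thick, 130 mm long, its middle 11 mm above the bevel's underside. Origin on the pivot at the underside; it runs in its own -x, its working edge is its own y = +13 mm. It starts open 1.2 to 1.35 rad from the stock, wider than the brace. Unlocked it swings under about 0.03 N m; locked it resists far more than the blue arm does.
- lever (a joint): Red cam lever, 52 mm long, 12 mm wide, hinged above the pivot (38.5 mm up, over a flat brake disc 48 mm across), pointing towards the grip. 0: up, unlocked, 40 degrees above level, tip 40 mm behind the pivot and 74 mm high; 0.7: fully down, locked, level, tip 52 mm behind and 42 mm high. Push it down from above, a little in front of its tip, with 3 to 10 N; it stays where it is left.
- lever_tip (a point): Upper face of the red lever, 44 mm from its hinge (where to push).
- corner: Fixed wooden corner, 18 mm high: pale post 270 x 45 mm along x, face at y = -13 mm, and the brace. Origin on the bench about where the bevel's pivot comes when home (y exact; in x up to 7 mm either way, as the brace was fitted by hand: feel for it). The bevel goes in with axes parallel, set down 115 mm or more farther back (-x), slid in +x along the post; the brace swings its blade. Set it with less than 30 N.
- brace (a joint): Angle between brace and post, rad (0.85 to 1.1, does not change). The brace is wood, 40 mm wide, 18 mm high, firmly fixed, and runs from the far end of the post's face to 160 mm, back (-x) and to the left (+y) of the corner; its face is tangent to the knuckle when the bevel is home.
- guide: Fixed saw guide, 18 mm high: aluminium rail 270 x 45 mm, face at y = -13 mm, parallel to the corner's post, and the arm. Origin about where the bevel's pivot comes when home (y exact; in x up to 7 mm either way, as the arm's block is set by hand: feel for it). The bevel is set down 115 mm or more farther back (-x) and slid in +x along the rail; its locked blade swings the arm. Never press over 30 N.
- guide_arm (a joint): Angle between blue arm and rail, rad; starts at 0.5 to 0.68 and grows as it opens to +y. The arm is 22 mm wide, 18 mm high, 141 mm long with a round end, pivoting where the bevel's pivot comes when home; its face is tangent to the knuckle there. It moves under about 0.06 N m and stays where it is left.
- tape_measure: Yellow tape measure, 60 x 30 x 55 mm, standing; origin under its middle; leave it alone.
- screwdriver: Screwdriver lying right of the guide; origin under its middle; leave it alone.
- duct_clamp: Steel duct clamp ring, 70 mm across, 14 mm high, left of the brace; origin under its middle; leave it alone.
- torch: Torch lying at the left, 130 mm long, 38 mm thick; origin under its middle; leave it alone.
- offcut: Pale timber offcut 90 x 60 x 30 mm at the right; origin under its middle; leave it alone.

How it is judged:
By the outcome, as a careful person would: the job done as asked, in the order asked, and still so for the second after the job is handed in, with the robot touching nothing.
It also fails if it takes over 72 s, if anything falls off the work surface, if the arm or the gripper's body presses on something with over 40 N, if the wrist force passes 120 N, or if a joint passes its speed limit or range.

## Robot

A 6-joint arm with a two-finger parallel gripper is mounted at the origin on the work surface. World frame = base frame: x ahead of the robot, y to its left, z up, the work surface at z = 0. Lengths are in mm, angles in rad, forces in N, time in s.
With the tool pointing down it reaches from about 275 to 1000 mm from the base axis. Payload 8.4 kg.
Tool frame: the origin (TCP) lies at the very end of the fingers, on their centre line; the grasp point (between the pads) lies 19 mm behind it; z points along the fingers, y is the direction in which the jaws open and shut (so a half turn about z gives the same grasp; the last joint's range is limited). The gripper opens to 85 mm and grips with 20 to 120 N. Pads are 22 mm wide; open, the fingers measure 114 mm over their backs; the gripper's body (76 mm by 85 mm) begins 54 mm behind the grasp point. The pads swing forward as they close: fully open they stand 13 mm farther back than shut.
Start: joints at [1.206, 0.353, 1.633, -0, 1.155, -0.002], TCP at [221.807, 584.32, 231.281] pointing down, gripper open.
Joint ranges: [-2.63, 2.63], [-0.92, 2.1], [0.06, 2.66], [-1.3, 4.44], [0, 2.69], [-3.02, 3.02]. Speed limits (rad/s): [2.22, 2.22, 2.79, 3.14, 3.14, 3.14].

## Interface

Orientations are given as [roll, pitch, yaw] about the fixed x, y, z axes, in that order (R = Rz(yaw) Ry(pitch) Rx(roll)).
In Python, from rig import readout, grab_frame, calibration, r gives the robot as it stands. The module is installed in compiled form; this text tells all that it offers.
- The arm moves only by the tool play_rows, never from a script. Its argument "rows" is a list of rows, each a list of 3 entries, a list of its own where there are three numbers: the closure in counts, from 0 (fully open) to 255 (shut), then the shift along the tool's x, y, z in cm, then the turn, a rotation vector about the tool's x, y, z in rad. In form: [[gripper, [dx, dy, dz], [rx, ry, rz]], ...]. A call has 1 to 12 rows; each row is the pose to reach, as a shift and turn from the pose commanded when the call began, along the tool's axes at that moment; what a row does not reach only later rows make up. A row lasts 1/12 s, in which the tool goes at most 41.7 mm and 7.16 degrees, less where a joint would pass 70% of its speed; a pose out of reach is approached as far as the arm can. A call with a gripper value outside its range is refused whole. The fingers move at their own pace and stop on an object; "squeeze" is the grip in N (left out, the last holds). Time passes only in rows, so rows that repeat a pose let the fingers close. It gives the time, the measured TCP pose, the force and the opening at its end, in the units of the state.
- readout.sense(): the state, without advancing time (a new reading comes with each control period).
- grab_frame(name): name is "side" or "top" or "wrist"; returns (picture, depth): 420x560x3 uint8, red, green, blue; 420x560 float32, mm along the optical axis (not along the pixel's ray), 0 where there is no reading.
- calibration(name): a dict with "vfov" (degrees; the focal length in pixels is half the picture's height over the tangent of half this angle, whatever the lens; pixels are square), "cx", "cy" (the principal point, pixels), "k1" (the pictures are not rectified: a ray, as slopes to the right and down, at radius r is drawn at 1 + k1 r^2 times it, then the intrinsics apply), "cam_to_world" (4x4, takes a point from camera to world coordinates). Camera axes: x right, y down, z forward; pixel columns grow to the right and rows downward; lengths in mm; the calibration is good to about 2 mm. A picture is of the moment at which its call begins: read the wrist's pose just before it. calibration takes no time and is no camera call; for the wrist camera it gives the pose at the moment of the call.
- r.sign_off(): hands the job in, once; it reports no verdict.
The state is a dict: "clock": time; "qpos": joint angles; "qvel": joint speeds; "joint_efforts": joint torques, N m; "eef_pos": TCP position; "tcp_rot": TCP orientation; "contact_force": force on the tool from outside, world axes, zero at the start; "wrist_torque": the same for the moment, N m; "opening": opening from 0.0 (shut) to 1.0 (fully open).
Only numpy, scipy, OpenCV 4.12 (cv2) and the standard library are available. Lean on these libraries where they do the work, as an engineer would, in place of code of your own. Each camera call takes 0.05 s, during which the arm holds its last target.

## Working session

There is one attempt and no reset: what is moved stays moved. The work goes in short steps, Python scripts to look and compute and a tool call to move; the robot and the scene stay as the last step left them, time stands still between calls to the robot, and variables do not carry over. Pictures are saved under pics/ and viewed, and the job is handed in when it is done.

Besides the shell and the picture viewer there is one more tool, called after "Emit:" in YAML: its name, and indented under it one key for each argument. play_rows: Moves the arm, as the interface text tells. Its arguments: {"type":"object","properties":{"rows":{"type":"array"},"squeeze":{"type":"number"}},"required":["rows"]}

```bash
mkdir -p pics
cat > h.py <<'E'
import numpy as np, cv2
from rig import readout, grab_frame, calibration, r
def K(c):
    f=210/np.tan(np.radians(c["vfov"])/2); return f
def rays(c,uv):
    uv=np.atleast_2d(np.asarray(uv,float)); f=K(c)
    d=(uv-[c["cx"],c["cy"]])/f
    s=d.copy()
    for _ in range(30):
        s=d/(1+c["k1"]*(s**2).sum(1,keepdims=True))
    T=np.array(c["cam_to_world"]); 
    dc=np.c_[s,np.ones(len(s))]
    return T[:3,3], dc@T[:3,:3].T, s
def onplane(c,uv,z):
    o,d,_=rays(c,uv); t=(z-o[2])/d[:,2]; return o+d*t[:,None]
def proj(c,P):
    P=np.atleast_2d(P); T=np.array(c["cam_to_world"]); q=(P-T[:3,3])@T[:3,:3]
    s=q[:,:2]/q[:,2:]; s=s*(1+c["k1"]*(s**2).sum(1,keepdims=True))
    return s*K(c)+[c["cx"],c["cy"]]
def cloud(c,dep):
    v,u=np.mgrid[0:420,0:560]; uv=np.c_[u.ravel(),v.ravel()]
    o,d,_=rays(c,uv); P=o+d*dep.reshape(-1,1); P[dep.ravel()==0]=np.nan
    return P.reshape(420,560,3)
def save(n,im): cv2.imwrite(f"pics/{n}.png",cv2.cvtColor(im,cv2.COLOR_RGB2BGR))
E
python3 - <<'E'
from h import *
print(readout.sense())
for n in ["top","side","wrist"]:
    c=calibration(n); print(n,{k:np.round(v,3).tolist() for k,v in c.items()})
    im,d=grab_frame(n); save(n+"0",im); np.savez(f"pics/{n}0.npz",im=im,d=d)
E
```

```text
{'clock': 0.0, 'qpos': array([ 1.20560452e+00,  3.53657487e-01,  1.63414289e+00, -4.69493830e-05,
        1.15520569e+00, -2.39322041e-03]), 'qvel': array([-0.00130887,  0.00028677, -0.00127827, -0.00213212, -0.00177313,
       -0.00086835]), 'joint_efforts': array([ 3.90894027e-03, -6.05263782e+01, -3.42057145e+01,  4.01671932e-04,
        9.63428960e-03,  5.53741756e-05]), 'eef_pos': array([221.64447606, 583.86126076, 230.55210516]), 'tcp_rot': array([-3.14017914e+00,  3.95433814e-05,  2.77881308e+00]), 'contact_force': array([-0.09749327,  0.43725705,  0.21468916]), 'wrist_torque': array([ 0.01498115,  0.05350779, -0.03480858]), 'opening': 0.9988819297357505}
top {'vfov': 45.476, 'cx': 280.669, 'cy': 209.985, 'k1': -0.073, 'cam_to_world': [[-0.015, -0.995, 0.102, 443.412], [-1.0, 0.013, -0.019, -8.252], [0.018, -0.102, -0.995, 1694.6], [0.0, 0.0, 0.0, 1.0]]}
side {'vfov': 50.19, 'cx': 275.124, 'cy': 212.082, 'k1': 0.028, 'cam_to_world': [[0.999, -0.047, 0.019, 568.081], [-0.048, -0.739, 0.672, -996.465], [-0.018, -0.672, -0.74, 1131.799], [0.0, 0.0, 0.0, 1.0]]}
wrist {'vfov': 66.785, 'cx': 280.224, 'cy': 210.915, 'k1': -0.031, 'cam_to_world': [[0.355, 0.894, 0.274, 150.027], [0.935, -0.34, -0.104, 610.703], [0.0, 0.293, -0.956, 373.499], [0.0, 0.0, 0.0, 1.0]]}
```

View pics/top0.png

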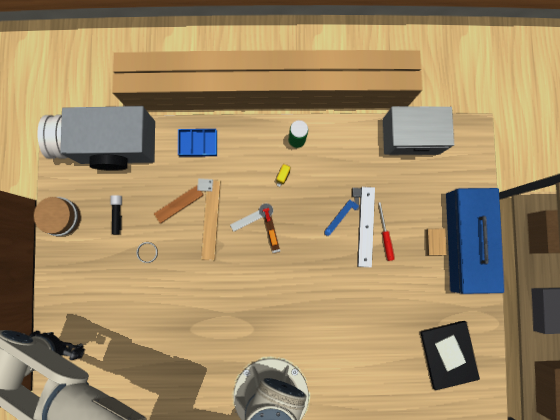

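View pics/side0.png

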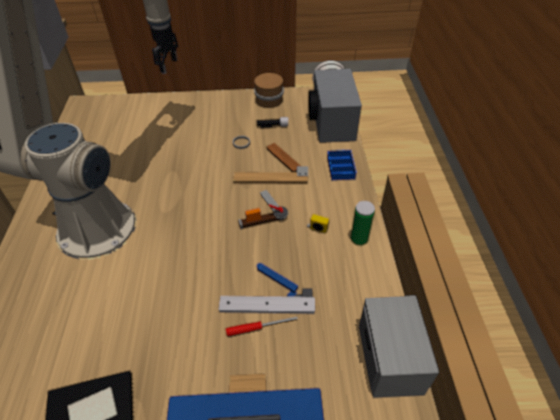

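View pics/wrist0.png

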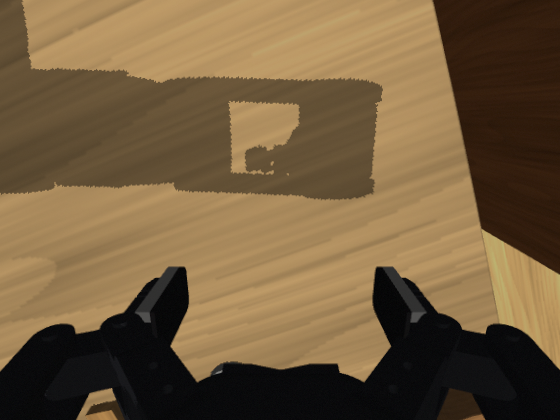

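```bash
cat > m.py <<'E'
from h import *
z=np.load("pics/top0.npz"); im,d=z["im"],z["d"]; c=calibration("top")
P=cloud(c,d)
print("bench z", np.nanmedian(P[300:340,220:300,2]))
crop=im[120:290,100:460]; save("topzoom",cv2.resize(crop,None,fx=2.2,fy=2.2,interpolation=cv2.INTER_CUBIC))
hsv=cv2.cvtColor(im,cv2.COLOR_RGB2HSV)
def rect(m,z,name):
    m=m.astype(np.uint8); n,l,s,ce=cv2.connectedComponentsWithStats(m)
    for i in range(1,n):
        if s[i,4]>25 and 130<ce[i,1]<290 and 100<ce[i,0]<460:
            uv=np.argwhere(l==i)[:,::-1]; Q=onplane(c,uv,z)[:,:2]
            rr=cv2.minAreaRect(Q.astype(np.float32)); h=P[...,2][l==i]
            print(name,s[i,4],np.round(ce[i]),"ctr",np.round(rr[0],1),"size",np.round(rr[1],1),"ang",round(rr[2],1),"z",np.round(np.nanpercentile(h,[10,50,90]),1))
H,S,V=[hsv[...,i].astype(int) for i in range(3)]
rect((H>100)&(H<125)&(S>120)&(V>60),18,"blue")
rect(((H<5)|(H>175))&(S>160)&(V>80),30,"red")
rect((H>6)&(H<14)&(S>190)&(V>150),60,"orange")
rect((H>22)&(H<32)&(S>180),55,"yellow")
rect((S<40)&(V>150),18,"white")
rect((P[...,2]>10)&(P[...,2]<100),18,"height")
E
python3 m.py
```

```text
bench z -0.47700410019297124
blue 1005 [197. 142.] ctr [852.2 242.1] size [131.6  90.8] ang 89.2 z [-0.8  5.9 31.9]
blue 271 [340. 216.] ctr [ 587.3 -236.6] size [ 35.8 146.8] ang 43.8 z [ 8.  17.3 22.7]
red 52 [267. 214.] ctr [599.2   6.2] size [42.2 17.8] ang 13.4 z [40.8 54.3 71.8]
red 191 [388. 246.] ctr [ 489.9 -396.5] size [96.1 22.6] ang 9.5 z [16.2 23.  28. ]
yellow 162 [283. 174.] ctr [732.5 -48.9] size [30.1 61.3] ang 66.2 z [45.2 52.7 59.2]
white 159 [204. 184.] ctr [705.  214.4] size [47.6 37.6] ang 89.2 z [14.9 20.  24.7]
white 1030 [366. 226.] ctr [ 556.5 -328.2] size [ 44.5 269.8] ang 85.8 z [12.2 17.6 23. ]
white 76 [115. 199.] ctr [659.6 519.1] size [27.9 27.3] ang 1.1 z [27.3 34.1 39.6]
white 27 [382. 213.] ctr [ 597.1 -381.5] size [83.  4.] ang 9.4 z [ 8.4 15.1 19.6]
white 242 [246. 221.] ctr [581.1  78.1] size [ 25.7 106.4] ang 26.1 z [ 7.5 13.6 19.1]
height 565 [139. 150.] ctr [813.6 462. ] size [138.7 270.4] ang 43.5 z [20.5 60.5 92.6]
height 517 [402. 143.] ctr [ 831.2 -485.3] size [249.9 130.9] ang 59.1 z [25.1 58.1 90.9]
height 371 [196. 142.] ctr [852.3 245.
[... 404 characters left out ...]
ight 941 [453. 242.] ctr [ 503.  -622.4] size [ 38.2 353.4] ang 89.6 z [20.1 55.2 90.4]
height 331 [116. 213.] ctr [607.4 514.7] size [126.   34.2] ang 1.1 z [20.6 30.7 37.7]
height 276 [339. 217.] ctr [ 589.2 -233.8] size [ 27.7 146.5] ang 51.3 z [13.  17.9 23.1]
height 665 [262. 223.] ctr [540.3  24.9] size [163.7 152.8] ang 31.8 z [13.  22.6 63.5]
height 27 [381. 211.] ctr [ 607.3 -380.2] size [55.8  6.1] ang 9.4 z [11.6 15.3 19.4]
height 238 [388. 244.] ctr [ 507.4 -397.4] size [133.6  26.1] ang 9.5 z [15.1 21.8 27.9]
height 526 [436. 241.] ctr [ 502.8 -563.1] size [72.5 88.1] ang 88.9 z [22.8 28.9 34.4]
height 27 [145. 260.] ctr [454.3 416.3] size [54.8 15.6] ang 78.2 z [10.6 13.8 18.4]
```

View pics/topzoom.png

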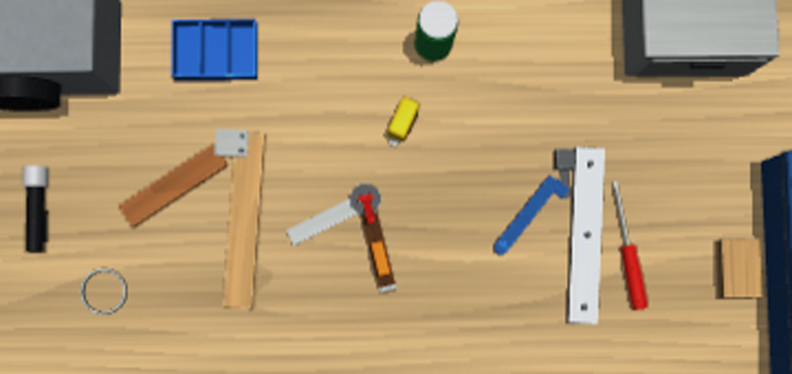

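Emit:
play_rows:
  rows:
    - [0,[-2,-1.5,0],[0,0,-0.05]]
    - [0,[-5,-4,0],[0,0,-0.1]]
    - [0,[-8.2,-6.7,0],[0,0,-0.2]]
    - [0,[-11.4,-9.4,0],[0,0,-0.3]]
    - [0,[-14.6,-12.1,0],[0,0,-0.4]]
    - [0,[-17.8,-14.8,0],[0,0,-0.4]]
    - [0,[-21,-17.5,0],[0,0,-0.4]]
    - [0,[-24.2,-20.2,0],[0,0,-0.4]]
    - [0,[-27.4,-22.9,0],[0,0,-0.4]]
    - [0,[-30.6,-25.6,0],[0,0,-0.4]]
    - [0,[-33.8,-28.3,0],[0,0,-0.4]]
    - [0,[-37,-31,0],[0,0,-0.4]]

```text
clock: 1.15
eef_pos: [457.2, 163.0, 231.4]
tcp_rot: [3.142, 0.0, -3.104]
contact_force: [0.0, 0.8, 0.2]
opening: 1.0
```

Emit:
play_rows:
  rows:
    - [0,[-2.5,-2,0],[0,0,0]]
    - [0,[-3.6,-3.2,0],[0,0,0]]
    - [0,[-3.6,-3.2,0],[0,0,0]]
    - [0,[-3.6,-3.2,0],[0,0,0]]

```text
clock: 1.48
eef_pos: [493.9, 133.7, 230.9]
tcp_rot: [3.142, -0.001, -3.107]
contact_force: [-0.2, 0.1, 0.3]
opening: 0.999
```

Run:
```python
from h import *
s=readout.sense(); print(s["clock"],s["eef_pos"],s["tcp_rot"],s["contact_force"],abs(s["qvel"]).max())
c=calibration("wrist"); im,d=grab_frame("wrist"); save("w1",im); np.savez("pics/w1.npz",im=im,d=d,c=c)
```

```text
1.4833 [493.88206381 133.67805195 230.90886451] [ 3.14158493e+00 -9.58954138e-04 -3.10653118e+00] [-0.22871369  0.09029784  0.29287736] 0.03468035617638473
```

View pics/w1.png

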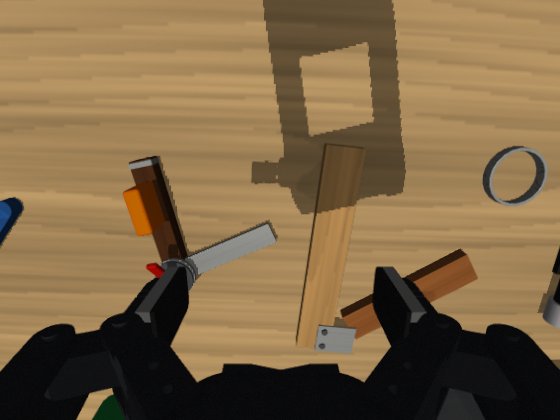

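Run:
```python
from h import *
z=np.load("pics/w1.npz",allow_pickle=True); im,d,c=z["im"],z["d"],z["c"].item(); P=cloud(c,d)
print(np.nanstd(P[20:60,420:470,2]),np.nanmean(P[20:60,420:470,2]))
save("w1a",cv2.resize(im[130:360,280:490],None,fx=2.6,fy=2.6,interpolation=cv2.INTER_CUBIC))
save("w1b",cv2.resize(im[130:330,100:300],None,fx=3,fy=3,interpolation=cv2.INTER_CUBIC))
```

```text
0.8201645982718836 0.3881872221972823
```

View pics/w1a.png

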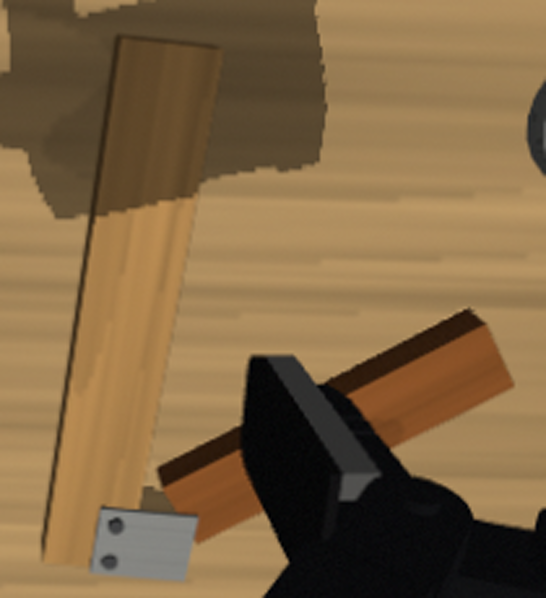

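View pics/w1b.png

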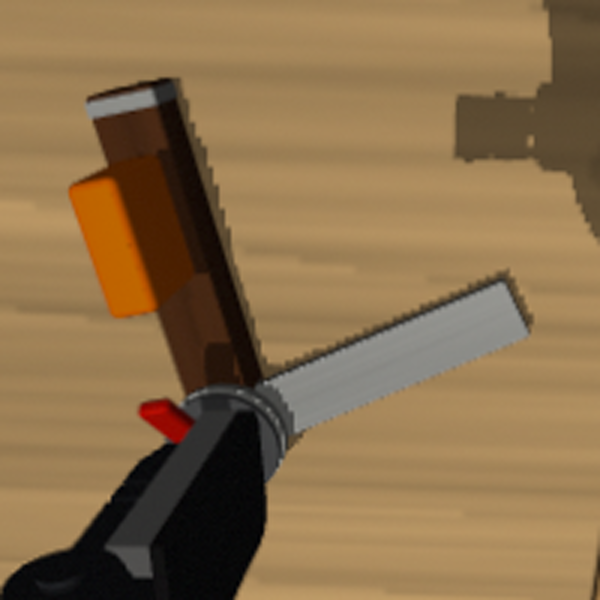

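Run:
```python
from h import *
z=np.load("pics/w1.npz",allow_pickle=True); im,d,c=z["im"],z["d"],z["c"].item(); P=cloud(c,d)
def A(u,v): return ((u+.5)/2.6-.5+280,(v+.5)/2.6-.5+130)
def B(u,v): return ((u+.5)/3-.5+100,(v+.5)/3-.5+130)
def w(p,z): return onplane(c,[p],z)[0][:2]
for n,p,zz in [("post nl",A(118,36),18),("post nr",A(221,46),18),("post fl",A(44,562),18),("post r2",A(141,500),18),("br top0",A(166,487),18),("br top1",A(487,322),18),("br end2",A(514,384),18),("br bot0",A(158,468),0),("br bot1",A(470,309),0),
 ("grip tl",B(70,188),64),("grip tr",B(112,178),64),("grip bl",B(117,318),64),("grip br",B(157,310),64),
 ("stock nl",B(87,102),22),("stock nr",B(155,85),22),
 ("stockbot",B(178,78),0),("blade a",B(503,282),14),("blade b",B(530,328),14),("blade c",B(270,383),14),("blade d",B(297,433),14)]:
    print(n,np.round(p),np.round(w(p,zz),1))
# depth-based post
hsv=cv2.cvtColor(im,cv2.COLOR_RGB2HSV)
m=(P[...,2]>12)&(P[...,2]<24); m[:, :285]=0; m[:,372:]=0; m[310:]=0
n,l,s,ce=cv2.connectedComponentsWithStats(m.astype(np.uint8)); i=1+np.argmax(s[1:,4]); print(s[i])
pts=[]
for v in range(165,305,3):
    us=np.where(l[v]==i)[0]; pts.append((us.max()+.5,v)); 
Q=onplane(c,pts,18); k=np.polyfit(Q[:,0],Q[:,1],1); print("face yaw",np.arctan(k[0]),k, np.std(Q[:,1]-np.polyval(k,Q[:,0])))
om=(hsv[...,0]>5)&(hsv[...,0]<16)&(hsv[...,1]>200)&(hsv[...,2]>170)&(P[...,2]>58)
Q=P[om]; print(len(Q),np.nanmedian(Q[:,2])); uv=np.argwhere(om)[:,::-1]; Q=onplane(c,uv,64)
print(cv2.minAreaRect(Q[:,:2].astype(np.float32)))
```

```text
post nl [325. 144.] [447.3 182. ]
post nr [365. 147.] [449.8 226.1]
post fl [297. 346.] [716.2 164.1]
post r2 [334. 322.] [676.7 211.3]
br top0 [344. 317.] [668.6 223.2]
br top1 [467. 254.] [573.5 367.6]
br end2 [477. 277.] [605.9 388.2]
br bot0 [340. 310.] [669.8 222.5]
br bot1 [460. 249.] [574.6 369.5]
grip tl [123. 192.] [498.2 -24. ]
grip tr [137. 189.] [494.3  -9.4]
grip bl [139. 236.] [544.5 -12.5]
grip br [152. 233.] [541.    1.8]
stock nl [129. 164.] [476.  -35.1]
stock nr [151. 158.] [469.   -9.1]
stockbot [159. 156.] [469.2  -8.6]
blade a [267. 224.] [544.1 120.6]
blade b [276. 239.] [563.4 131.9]
blade c [190. 257.] [591.7  25.3]
blade d [199. 274.] [614.4  35.5]
[ 301  145   65  165 6273]
face yaw -0.07304085004758341 [-7.31710180e-02  2.60749377e+02] 0.355031446586217
264 63.72662584742437
((519.724365234375, -12.108835220336914), (47.55118179321289, 15.491127014160156), 13.114447593688965)
```

Emit:
play_rows:
  rows:
    - [0,[-0.3,-2,1],[0,0,-0.05]]
    - [0,[-0.8,-5,3],[0,0,-0.1]]
    - [0,[-1.2,-8.5,5],[0,0,-0.15]]
    - [0,[-1.8,-12,7],[0,0,-0.2]]
    - [0,[-2.1,-14,9],[0,0,-0.207]]
    - [0,[-2.13,-14.5,10],[0,0,-0.207]]
    - [0,[-2.13,-14.5,10],[0,0,-0.207]]
    - [0,[-2.13,-14.5,10],[0,0,-0.207]]

```text
clock: 2.2
eef_pos: [519.9, -8.6, 131.2]
tcp_rot: [3.141, -0.001, -2.898]
contact_force: [-0.1, -0.3, 0.3]
opening: 1.001
```

```bash
cat > look.py <<'E'
import sys
from h import *
n=sys.argv[1]; cam=sys.argv[2] if len(sys.argv)>2 else "wrist"
s=readout.sense(); print(s["clock"],s["eef_pos"].round(2),s["tcp_rot"].round(4),s["contact_force"].round(2),s["wrist_torque"].round(2),abs(s["qvel"]).max().round(3),s["opening"])
c=calibration(cam); im,d=grab_frame(cam); save(n,im); np.savez(f"pics/{n}.npz",im=im,d=d,c=c)
E
python3 look.py w2
```

```text
2.2 [519.89  -8.56 131.22] [ 3.1408e+00 -1.2000e-03 -2.8975e+00] [-0.05 -0.31  0.27] [ 0.    0.02 -0.01] 0.02 1.0007309240560198
```

View pics/w2.png

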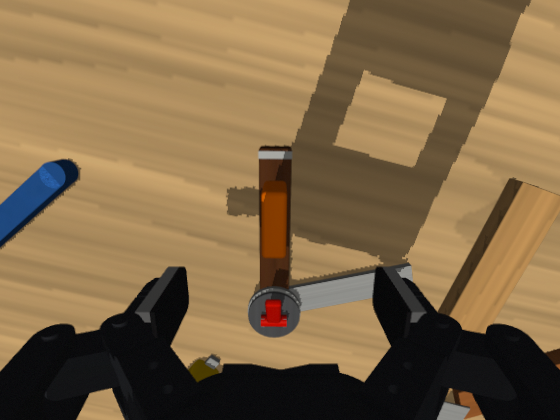

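Run:
```python
from h import *
z=np.load("pics/w2.npz",allow_pickle=True); im,d,c=z["im"],z["d"],z["c"].item(); P=cloud(c,d)
hsv=cv2.cvtColor(im,cv2.COLOR_RGB2HSV)
om=(hsv[...,0]>3)&(hsv[...,0]<20)&(hsv[...,1]>215)&(P[...,2]>57)
om[:170]=0; om[270:]=0
uv=np.argwhere(om)[:,::-1]; print(len(uv),uv.min(0),uv.max(0),np.nanmedian(P[om][:,2]))
r=cv2.minAreaRect(onplane(c,uv,64)[:,:2].astype(np.float32)); print(r,np.radians(r[2]))
# stock edges
e=[onplane(c,[p],22)[0][:2] for p in [(259.5,160),(291,160)]]; print(e)
m=(P[...,2]>15)&(P[...,2]<28)
L=[];R=[]
for v in range(150,178): 
    us=np.where(m[v,240:310])[0]+240; L.append((us.min()-.5,v)); R.append((us.max()+.5,v))
for q in (L,R):
    Q=onplane(c,q,22); k=np.polyfit(Q[:,0],Q[:,1],1); print("edge yaw",np.arctan(k[0]),np.polyval(k,480))
save("w2a",cv2.resize(im[140:340,230:310],None,fx=3,fy=3,interpolation=cv2.INTER_CUBIC))
kn=onplane(c,[(274,311)],38)[0]; print("disc",kn)
```

```text
1705 [261 189] [286 256] 63.988411772235395
((518.2175903320312, -13.047027587890625), (49.59785461425781, 17.487838745117188), 14.263338088989258) 0.2489422119779785
[array([483.66766519, -33.56937338]), array([477.67622796,  -9.42066791])]
edge yaw 0.24414923751505382 -35.44165676574988
edge yaw 0.22756082741794176 -8.286647474933375
disc [604.51938066   7.78366428  38.        ]
```

View pics/w2a.png

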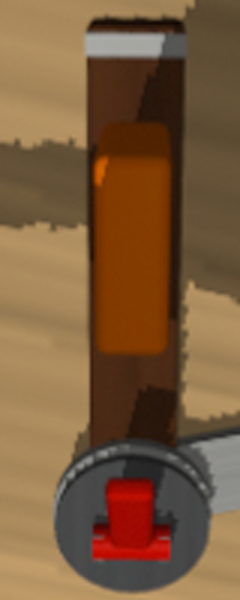

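Emit:
play_rows:
  rows:
    - [0,[0.27,-0.37,2],[0,0,0]]
    - [0,[0.27,-0.37,5],[0,0,0]]
    - [0,[0.27,-0.37,8],[0,0,0]]
    - [0,[0.27,-0.37,9.7],[0,0,0]]
    - [0,[0.27,-0.37,10.3],[0,0,0]]
    - [0,[0.27,-0.37,10.3],[0,0,0]]
    - [255,[0.27,-0.37,10.3],[0,0,0]]
    - [255,[0.27,-0.37,10.3],[0,0,0]]
    - [255,[0.27,-0.37,10.3],[0,0,0]]
    - [255,[0.27,-0.37,10.3],[0,0,0]]
    - [255,[0.27,-0.37,10.3],[0,0,0]]
    - [255,[0.27,-0.37,10.3],[0,0,0]]
  squeeze: 50

```text
clock: 3.25
eef_pos: [519.3, -14.0, 29.0]
tcp_rot: [-3.141, 0.001, -2.898]
contact_force: [-1.9, 0.2, 3.7]
opening: 0.209
```

Emit:
play_rows:
  rows:
    - [255,[0,0,0],[0,0,0]]
    - [255,[0,0,0],[0,0,0]]
    - [255,[0,0,0],[0,0,0]]

```text
clock: 3.5
eef_pos: [519.3, -14.0, 29.0]
tcp_rot: [-3.142, 0.001, -2.898]
contact_force: [-0.9, 1.2, 6.1]
opening: 0.202
```

Emit:
play_rows:
  rows:
    - [255,[0,0,-0.5],[0,0,0]]
    - [255,[0,0,-1.5],[0,0,0]]
    - [255,[0,0,-3],[0,0,0]]
    - [255,[0,0,-4.5],[0,0,0]]
    - [255,[0,0.5,-6],[0,0,0]]
    - [255,[0.1,1.5,-7],[0,0,0.02]]
    - [255,[0.3,3,-7],[0,0,0.05]]
    - [255,[0.5,5,-7],[0,0,0.08]]
    - [255,[0.7,7,-7],[0,0,0.11]]
    - [255,[0.9,9,-7],[0,0,0.14]]
    - [255,[1.1,11,-7],[0,0,0.17]]
    - [255,[1.3,13,-7],[0,0,0.2]]

```text
clock: 4.5
eef_pos: [473.7, 109.6, 98.6]
tcp_rot: [-3.141, -0.001, -3.099]
contact_force: [0.2, 0.9, -6.7]
opening: 0.202
```

Emit:
play_rows:
  rows:
    - [255,[0.47,2,0],[0,0,0.03]]
    - [255,[0.93,4,0],[0,0,0.06]]
    - [255,[1.4,6,0],[0,0,0.08]]
    - [255,[1.9,8,0],[0,0,0.1]]
    - [255,[2.3,10,0],[0,0,0.11]]
    - [255,[2.7,11.8,0],[0,0,0.11]]
    - [255,[3,13,0],[0,0,0.11]]
    - [255,[3.1,13.8,0],[0,0,0.11]]
    - [255,[3.15,14.2,0],[0,0,0.11]]
    - [255,[3.15,14.2,0],[0,0,0.11]]
    - [255,[3.15,14.2,0],[0,0,0.11]]

```text
clock: 5.42
eef_pos: [437.1, 248.9, 98.3]
tcp_rot: [-3.141, -0.0, 3.076]
contact_force: [0.1, -0.1, -6.4]
opening: 0.203
```

```bash
python3 look.py w3; python3 look.py t3 top; python3 -c "
from h import *
im=cv2.imread('pics/t3.png');cv2.imwrite('pics/t3z.png',cv2.resize(im[150:290,100:340],None,fx=3.3,fy=3.3,interpolation=cv2.INTER_CUBIC))"
```

```text
5.4167 [437.06 248.94  98.25] [-3.1412e+00 -2.0000e-04  3.0760e+00] [ 0.08 -0.09 -6.37] [ 0.03  0.32 -0.  ] 0.01 0.20307596771131617
5.4667 [437.07 248.72  98.21] [-3.1411e+00 -3.0000e-04  3.0755e+00] [-0.18  0.13 -6.03] [0.06 0.23 0.04] 0.006 0.20211726771732916
```

View pics/w3.png

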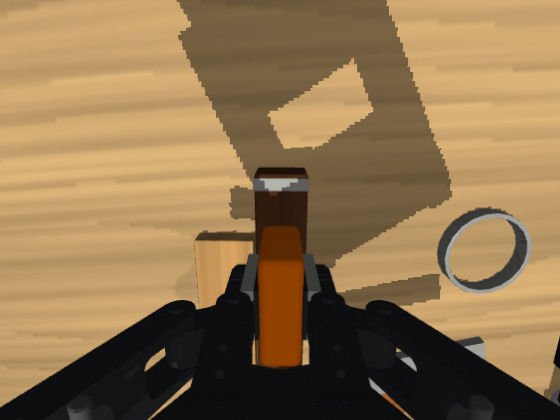

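View pics/t3z.png

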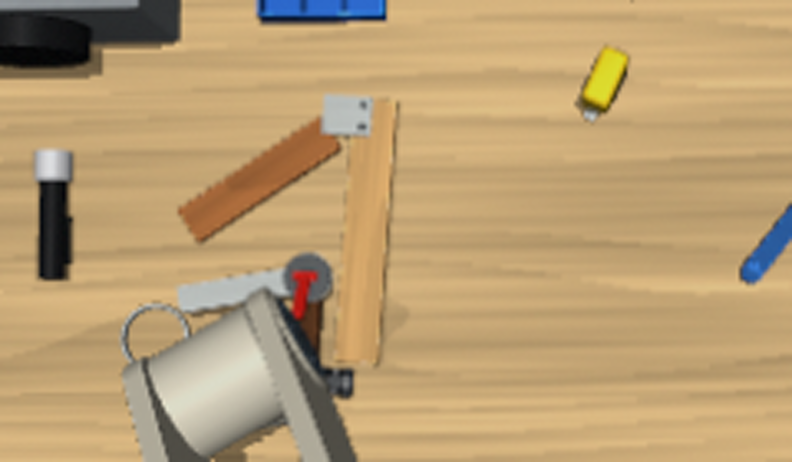

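Emit:
play_rows:
  rows:
    - [255,[0.3,-0.2,1],[0,0,0]]
    - [255,[0.6,-0.35,2.5],[0,0,0]]
    - [255,[0.6,-0.35,4],[0,0,0]]
    - [255,[0.6,-0.35,5.5],[0,0,0]]
    - [255,[0.6,-0.35,6.3],[0,0,0]]
    - [255,[0.6,-0.35,6.6],[0,0,0]]
    - [255,[0.6,-0.35,6.75],[0,0,0]]
    - [255,[0.6,-0.35,6.85],[0,0,0]]
    - [255,[0.6,-0.35,6.9],[0,0,0]]
    - [255,[0.6,-0.35,6.9],[0,0,0]]
    - [255,[0.6,-0.35,6.9],[0,0,0]]

```text
clock: 6.43
eef_pos: [431.2, 246.5, 29.8]
tcp_rot: [3.141, 0.001, 3.076]
contact_force: [0.4, 0.1, -7.3]
opening: 0.204
```

```bash
python3 look.py w4
```

```text
6.4333 [431.19 246.55  29.81] [3.1411e+00 8.0000e-04 3.0758e+00] [ 0.44  0.09 -7.28] [-0.    0.26  0.01] 0.002 0.203744944248835
```

View pics/w4.png

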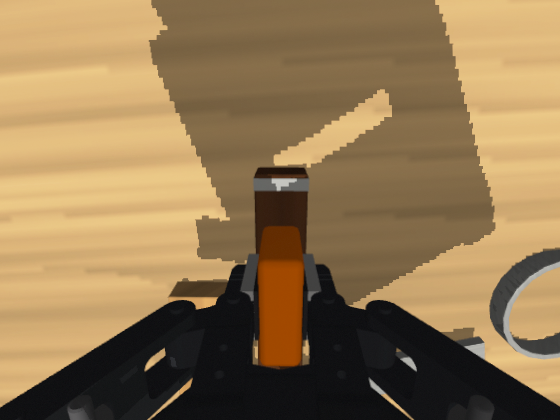

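Emit:
play_rows:
  rows:
    - [255,[0,0,0.05],[0,0,0]]
    - [255,[0,0,0.05],[0,0,0]]

```text
clock: 6.65
eef_pos: [431.0, 246.5, 29.1]
tcp_rot: [3.141, 0.0, 3.076]
contact_force: [-1.3, -0.2, -3.0]
opening: 0.202
```

Emit:
play_rows:
  rows:
    - [255,[0,0,0.05],[0,0,0]]
    - [255,[0,0,0.05],[0,0,0]]

```text
clock: 6.82
eef_pos: [431.0, 246.6, 29.0]
tcp_rot: [3.141, 0.0, 3.076]
contact_force: [-3.0, -0.8, 5.6]
opening: 0.201
```

Emit:
play_rows:
  rows:
    - [255,[0,0,0.04],[0,0,0]]
    - [255,[0,0,0.04],[0,0,0]]

```text
clock: 6.98
eef_pos: [431.0, 246.6, 29.0]
tcp_rot: [3.141, 0.0, 3.076]
contact_force: [-5.0, -0.5, 12.1]
opening: 0.203
```

Emit:
play_rows:
  rows:
    - [255,[0,0,-0.08],[0,0,0]]
    - [255,[0,-0.1,-0.08],[0,0,0]]
    - [255,[0,-0.2,-0.08],[0,0,0]]
    - [255,[0,-0.3,-0.08],[0,0,0]]
    - [255,[0,-0.4,-0.08],[0,0,0]]
    - [255,[0,-0.4,-0.08],[0,0,0]]

```text
clock: 7.48
eef_pos: [431.3, 242.7, 29.0]
tcp_rot: [3.141, 0.001, 3.076]
contact_force: [0.6, 3.1, 1.4]
opening: 0.204
```

Emit:
play_rows:
  rows:
    - [255,[0,-0.05,0],[0,0,0]]
    - [255,[0,-0.1,0],[0,0,0]]
    - [255,[0,-0.1,0],[0,0,0]]

```text
clock: 7.73
eef_pos: [431.2, 241.7, 29.0]
tcp_rot: [3.141, 0.001, 3.076]
contact_force: [1.1, 4.2, 4.1]
opening: 0.203
```

Emit:
play_rows:
  rows:
    - [255,[0,-0.05,0],[0,0,0]]
    - [255,[0,-0.1,0],[0,0,0]]
    - [255,[0,-0.1,0],[0,0,0]]

```text
clock: 7.98
eef_pos: [431.2, 241.4, 29.0]
tcp_rot: [3.14, 0.001, 3.075]
contact_force: [0.9, 8.8, 3.3]
opening: 0.203
```

```bash
cat > s.py <<'E'
from h import *
s=readout.sense(); print(s["clock"],s["eef_pos"].round(2),s["tcp_rot"].round(4),s["contact_force"].round(2),s["wrist_torque"].round(3),s["opening"].round(3))
E
python3 s.py
```

```text
Traceback (most recent call last):
  File "s.py", line 2, in <module>
    s=readout.sense(); print(s["clock"],s["eef_pos"].round(2),s["tcp_rot"].round(4),s["contact_force"].round(2),s["wrist_torque"].round(3),s["opening"].round(3))
                                                                                                                                           ^^^^^^^^^^^^^^^^^^
AttributeError: 'float' object has no attribute 'round'
```

Emit:
play_rows:
  rows:
    - [255,[0,-0.04,0],[0,0,0]]
    - [255,[0,-0.04,0],[0,0,0]]

```text
clock: 8.15
eef_pos: [431.2, 241.3, 29.0]
tcp_rot: [3.139, 0.001, 3.075]
contact_force: [-1.0, 11.7, 1.9]
opening: 0.203
```

```bash
python3 s.py
```

```text
Traceback (most recent call last):
  File "s.py", line 2, in <module>
    s=readout.sense(); print(s["clock"],s["eef_pos"].round(2),s["tcp_rot"].round(4),s["contact_force"].round(2),s["wrist_torque"].round(3),s["opening"].round(3))
                                                                                                                                           ^^^^^^^^^^^^^^^^^^
AttributeError: 'float' object has no attribute 'round'
```

```bash
sed -i 's/s\["opening"\].round(3)/round(s["opening"],3)/' s.py; python3 s.py
```

```text
8.15 [431.16 241.27  29.03] [3.1393e+00 1.5000e-03 3.0753e+00] [-1.05 11.7   1.85] [2.039 0.154 0.164] 0.203
```

Emit:
play_rows:
  rows:
    - [255,[0,0.04,-0.01],[0,0,0]]
    - [255,[-0.3,0.04,-0.01],[0,0,0]]
    - [255,[-1,0.04,-0.01],[0,0,0]]
    - [255,[-2,0.04,-0.01],[0,0,0]]
    - [255,[-3,0.04,-0.01],[0,0,0]]
    - [255,[-4,0.04,-0.01],[0,0,0]]
    - [255,[-5,0.04,-0.01],[0,0,0]]
    - [255,[-5.7,0.04,-0.01],[0,0,0]]
    - [255,[-6,0.04,-0.01],[0,0,0]]
    - [255,[-6,0.04,-0.01],[0,0,0]]

```text
clock: 8.98
eef_pos: [488.7, 237.3, 29.0]
tcp_rot: [3.141, -0.004, 3.074]
contact_force: [-9.0, 10.7, 11.9]
opening: 0.205
```

```bash
python3 s.py
```

```text
8.9833 [488.68 237.26  29.  ] [ 3.1409 -0.0036  3.0737] [-8.98 10.68 11.94] [ 1.809  1.18  -0.397] 0.205
```

Emit:
play_rows:
  rows:
    - [255,[0,0.03,-0.08],[0,0,0.003]]
    - [255,[-0.3,0.03,-0.08],[0,0,0.003]]
    - [255,[-1,0.02,-0.08],[0,0,0.003]]
    - [255,[-2,0.02,-0.08],[0,0,0.003]]
    - [255,[-2.7,0.02,-0.08],[0,0,0.003]]
    - [255,[-3,0.02,-0.08],[0,0,0.003]]
    - [255,[-3,0.02,-0.08],[0,0,0.003]]

```text
clock: 9.57
eef_pos: [519.0, 235.0, 29.0]
tcp_rot: [3.141, -0.003, 3.071]
contact_force: [-3.0, 7.5, 0.2]
opening: 0.203
```

```bash
python3 s.py; python3 look.py t5 top;  python3 -c "
from h import *
im=cv2.imread('pics/t5.png');cv2.imwrite('pics/t5z.png',cv2.resize(im[150:290,100:340],None,fx=3.3,fy=3.3,interpolation=cv2.INTER_CUBIC))"
```

```text
9.5667 [519.04 235.02  29.04] [ 3.1415e+00 -2.9000e-03  3.0715e+00] [-2.99  7.52  0.21] [ 1.321  0.301 -0.166] 0.203
9.5667 [519.04 235.02  29.04] [ 3.1415e+00 -2.9000e-03  3.0715e+00] [-2.99  7.52  0.21] [ 1.32  0.3  -0.17] 0.012 0.20254077117565353
```

View pics/t5z.png

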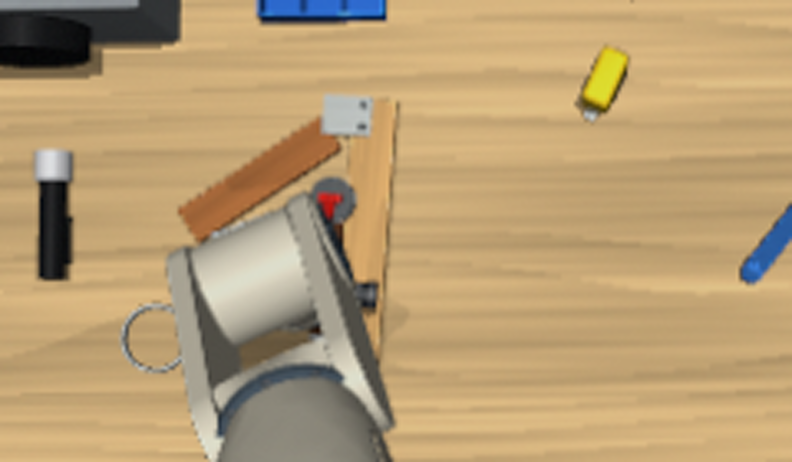

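Emit:
play_rows:
  rows:
    - [255,[-0.4,0.02,-0.01],[0,0,0]]
    - [255,[-0.8,0.02,-0.01],[0,0,0]]
    - [255,[-1.2,0.02,-0.01],[0,0,0]]
    - [255,[-1.6,0.02,-0.01],[0,0,0]]
    - [255,[-2,0.02,-0.01],[0,0,0]]
    - [255,[-2.3,0.02,-0.01],[0,0,0]]
    - [255,[-2.5,0.02,-0.01],[0,0,0]]
    - [255,[-2.6,0.02,-0.01],[0,0,0]]
    - [255,[-2.6,0.02,-0.01],[0,0,0]]

```text
clock: 10.37
eef_pos: [543.8, 233.2, 29.1]
tcp_rot: [-3.141, -0.005, 3.072]
contact_force: [-6.7, 8.2, 4.1]
opening: 0.206
```

```bash
python3 s.py
```

```text
10.3667 [543.79 233.24  29.05] [-3.1411 -0.0046  3.0716] [-6.68  8.16  4.09] [ 1.21   0.706 -0.251] 0.206
```

Emit:
play_rows:
  rows:
    - [255,[-0.15,0.02,-0.03],[0,0,0]]
    - [255,[-0.3,0.02,-0.03],[0,0,0]]
    - [255,[-0.45,0.02,-0.03],[0,0,0]]
    - [255,[-0.6,0.02,-0.03],[0,0,0]]
    - [255,[-0.6,0.02,-0.03],[0,0,0]]

```text
clock: 10.78
eef_pos: [549.9, 232.8, 29.1]
tcp_rot: [-3.141, -0.004, 3.072]
contact_force: [-5.8, 6.1, 2.1]
opening: 0.206
```

Emit:
play_rows:
  rows:
    - [255,[-0.1,0,0],[0,0,0]]
    - [255,[-0.2,0,0],[0,0,0]]
    - [255,[-0.2,0,0],[0,0,0]]

```text
clock: 11.03
eef_pos: [551.7, 232.7, 29.1]
tcp_rot: [-3.141, -0.005, 3.072]
contact_force: [-6.4, 6.6, 2.8]
opening: 0.206
```

Emit:
play_rows:
  rows:
    - [255,[-0.1,0,0],[0,0,0]]
    - [255,[-0.2,0,0],[0,0,0]]
    - [255,[-0.2,0,0],[0,0,0]]

```text
clock: 11.28
eef_pos: [553.7, 232.5, 29.1]
tcp_rot: [-3.141, -0.005, 3.072]
contact_force: [-6.3, 6.0, 2.0]
opening: 0.205
```

Emit:
play_rows:
  rows:
    - [255,[-0.08,0,0],[0,0,0]]
    - [255,[-0.15,0,0],[0,0,0]]
    - [255,[-0.15,0,0],[0,0,0]]

```text
clock: 11.53
eef_pos: [554.3, 232.4, 29.1]
tcp_rot: [-3.14, -0.006, 3.072]
contact_force: [-9.5, 6.9, 4.6]
opening: 0.206
```

Emit:
play_rows:
  rows:
    - [255,[-0.08,0,0],[0,0,0]]
    - [255,[-0.15,0,0],[0,0,0]]
    - [255,[-0.15,0,0],[0,0,0]]

```text
clock: 11.78
eef_pos: [554.4, 232.4, 29.1]
tcp_rot: [-3.14, -0.009, 3.071]
contact_force: [-15.5, 9.2, 9.0]
opening: 0.204
```

Emit:
play_rows:
  rows:
    - [255,[-0.08,0,0],[0,0,0]]
    - [255,[-0.1,0,0],[0,0,0]]
    - [255,[-0.1,0,0],[0,0,0]]

```text
clock: 12.03
eef_pos: [554.4, 232.4, 29.0]
tcp_rot: [-3.14, -0.01, 3.072]
contact_force: [-19.4, 8.8, 12.1]
opening: 0.203
```

Emit:
play_rows:
  rows:
    - [255,[0.1,0.01,-0.03],[0,0,0]]
    - [255,[0.2,0.02,-0.04],[0,0,0]]
    - [255,[0.2,0.02,-0.04],[0,0,0]]

```text
clock: 12.28
eef_pos: [554.5, 232.4, 29.1]
tcp_rot: [-3.14, -0.006, 3.072]
contact_force: [-8.0, 6.6, 1.1]
opening: 0.205
```

```bash
python3 s.py; python3 look.py t6 top;  python3 -c "
from h import *
im=cv2.imread('pics/t6.png');cv2.imwrite('pics/t6z.png',cv2.resize(im[160:240,140:260],None,fx=6,fy=6,interpolation=cv2.INTER_CUBIC))"
```

```text
12.2833 [554.52 232.45  29.1 ] [-3.1401 -0.0065  3.0721] [-7.96  6.6   1.09] [ 1.277  1.206 -0.127] 0.205
12.2833 [554.52 232.45  29.1 ] [-3.1401 -0.0065  3.0721] [-7.96  6.6   1.09] [ 1.28  1.21 -0.13] 0.005 0.20543375708913159
```

View pics/t6z.png

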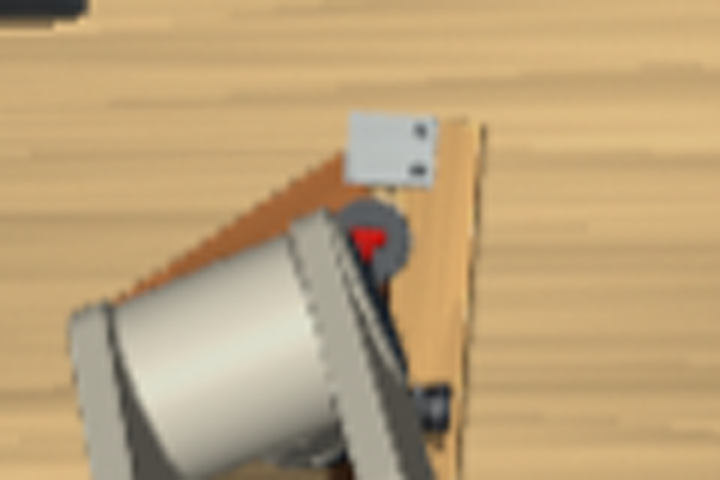

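Emit:
play_rows:
  rows:
    - [195,[0,0,0],[0,0,0]]
    - [180,[0,0,0],[0,0,0]]
    - [150,[0,0,0],[0,0,0]]
    - [110,[0,0,0],[0,0,0]]
    - [110,[0,0,0],[0,0,0]]
    - [110,[0,0,0],[0,0,0]]
    - [110,[0,0,-1],[0,0,0]]
    - [110,[0,0,-3],[0,0,0]]
    - [110,[0,0,-6],[0,0,0]]
    - [110,[0.5,0,-9],[0,0,0]]
    - [110,[1.5,0,-10],[0,0,0]]
    - [110,[1.5,0,-10],[0,0,0]]

```text
clock: 13.33
eef_pos: [543.6, 234.3, 133.9]
tcp_rot: [3.139, 0.004, 3.073]
contact_force: [0.5, 1.4, -1.3]
opening: 0.571
```

```bash
python3 look.py w7
```

```text
13.3333 [543.61 234.32 133.92] [3.1395 0.0038 3.0729] [ 0.51  1.41 -1.29] [-0.02 -0.04  0.03] 0.055 0.5711513027633465
```

View pics/w7.png

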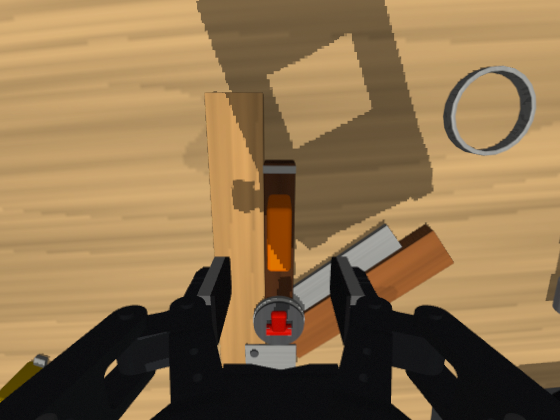

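```bash
cat > meas.py <<'E'
import sys
from h import *
z=np.load(f"pics/{sys.argv[1]}.npz",allow_pickle=True); im,d,c=z["im"],z["d"],z["c"].item(); P=cloud(c,d)
hsv=cv2.cvtColor(im,cv2.COLOR_RGB2HSV)
om=(hsv[...,0]>3)&(hsv[...,0]<20)&(hsv[...,1]>215)&(P[...,2]>57)
n,l,s,_=cv2.connectedComponentsWithStats(om.astype(np.uint8)); om=l==1+np.argmax(s[1:,4])
uv=np.argwhere(om)[:,::-1]; r_=cv2.minAreaRect(onplane(c,uv,64)[:,:2].astype(np.float32)); print("grip",r_,np.radians(r_[2]))
rm=((hsv[...,0]<4)|(hsv[...,0]>176))&(hsv[...,1]>180)&(hsv[...,2]>60)&(P[...,2]>34)&(P[...,2]<90)
Q=P[rm]; print("red",len(Q),"z pct",np.nanpercentile(Q[:,2],[2,50,98]).round(1))
if len(Q):
  r2=cv2.minAreaRect(Q[:,:2].astype(np.float32)); print("red xy",np.round(r2[0],1),np.round(r2[1],1),r2[2])
E
python3 meas.py w7; python3 -c "
from h import *
im=cv2.imread('pics/w7.png');cv2.imwrite('pics/w7z.png',cv2.resize(im[150:370,200:470],None,fx=2.7,fy=2.7,interpolation=cv2.INTER_CUBIC))"
```

```text
grip ((553.38623046875, 233.18658447265625), (17.40555763244629, 50.3736686706543), 85.32037353515625) 1.4891214372199104
red 454 z pct [38.4 58.2 74.1]
red xy [630.6 227.2] [21.1 43.9] 84.68692779541016
```

View pics/w7z.png

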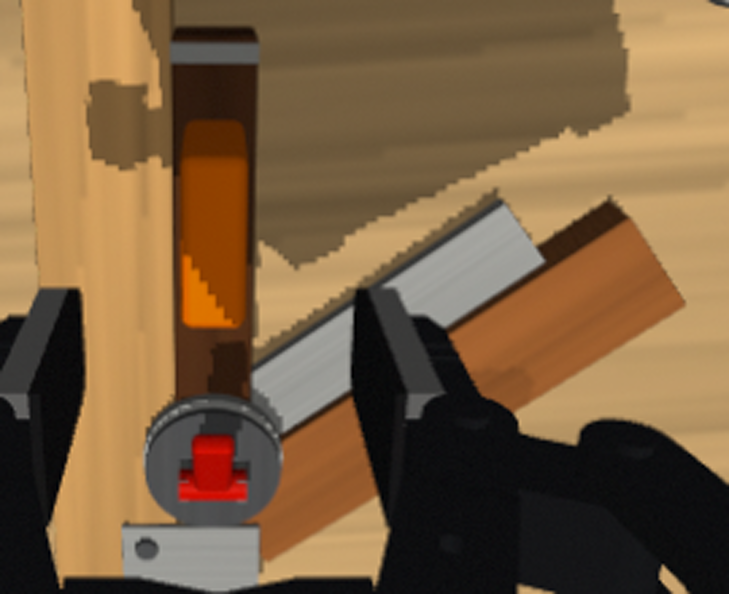

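Emit:
play_rows:
  rows:
    - [255,[-1.5,0,0],[0,0,0]]
    - [255,[-4,-0.08,0],[0,0,0]]
    - [255,[-6,-0.08,1],[0,0,0]]
    - [255,[-6.95,-0.08,2],[0,0,0]]
    - [255,[-6.95,-0.08,3.5],[0,0,0]]
    - [255,[-6.95,-0.08,4.5],[0,0,0]]
    - [255,[-6.95,-0.08,5],[0,0,0]]
    - [255,[-6.95,-0.08,5],[0,0,0]]
    - [255,[-6.95,-0.08,5],[0,0,0]]
  squeeze: 25

```text
clock: 14.13
eef_pos: [611.8, 228.1, 79.9]
tcp_rot: [-3.141, -0.001, 3.073]
contact_force: [0.8, 0.9, 0.1]
opening: -0.0
```

```bash
python3 look.py w8
```

```text
14.1333 [611.8  228.06  79.92] [-3.1411e+00 -1.2000e-03  3.0730e+00] [0.76 0.88 0.07] [-0.06 -0.03  0.03] 0.019 -0.00011024500143446298
```

View pics/w8.png

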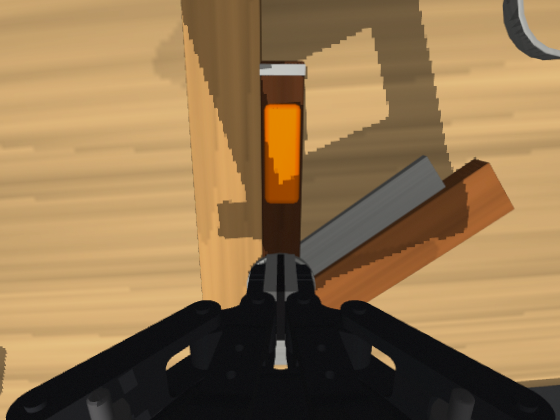

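Emit:
play_rows:
  rows:
    - [255,[-0.1,0,0.3],[0,0,0]]
    - [255,[-0.1,0,0.6],[0,0,0]]
    - [255,[-0.1,0,0.9],[0,0,0]]
    - [255,[-0.1,0,1.2],[0,0,0]]
    - [255,[-0.1,0,1.2],[0,0,0]]

```text
clock: 14.6
eef_pos: [612.6, 228.2, 68.4]
tcp_rot: [-3.142, -0.002, 3.073]
contact_force: [-3.2, 0.9, 4.2]
opening: -0.002
```

Emit:
play_rows:
  rows:
    - [255,[0,0,0.2],[0,0,0]]
    - [255,[0,0,0.4],[0,0,0]]
    - [255,[0,0,0.6],[0,0,0]]
    - [255,[0,0,0.8],[0,0,0]]
    - [255,[0,0,0.8],[0,0,0]]

```text
clock: 15.02
eef_pos: [612.8, 228.1, 60.4]
tcp_rot: [-3.141, -0.001, 3.073]
contact_force: [-2.9, 0.2, 3.5]
opening: 0.001
```

Emit:
play_rows:
  rows:
    - [255,[0,0,0.2],[0,0,0]]
    - [255,[0,0,0.4],[0,0,0]]
    - [255,[0,0,0.6],[0,0,0]]
    - [255,[0,0,0.8],[0,0,0]]
    - [255,[0,0,0.8],[0,0,0]]

```text
clock: 15.43
eef_pos: [613.5, 228.0, 52.0]
tcp_rot: [3.142, -0.0, 3.073]
contact_force: [-1.3, 1.6, 2.8]
opening: 0.001
```

Emit:
play_rows:
  rows:
    - [255,[0,0,0.15],[0,0,0]]
    - [255,[0,0,0.3],[0,0,0]]
    - [255,[0,0,0.45],[0,0,0]]
    - [255,[0,0,0.6],[0,0,0]]
    - [255,[0,0,0.6],[0,0,0]]

```text
clock: 15.85
eef_pos: [613.2, 227.9, 46.0]
tcp_rot: [-3.141, -0.001, 3.073]
contact_force: [-0.7, 0.4, 3.1]
opening: 0.001
```

Emit:
play_rows:
  rows:
    - [255,[0,0,0.08],[0,0,0]]
    - [255,[0,0,0.15],[0,0,0]]
    - [255,[0,0,0.15],[0,0,0]]

```text
clock: 16.1
eef_pos: [613.2, 228.0, 44.7]
tcp_rot: [-3.141, -0.001, 3.073]
contact_force: [-1.9, 1.0, 3.6]
opening: 0.002
```

Emit:
play_rows:
  rows:
    - [255,[0,0,0.06],[0,0,0]]
    - [255,[0,0,0.06],[0,0,0]]

```text
clock: 16.27
eef_pos: [613.3, 227.9, 44.2]
tcp_rot: [-3.141, -0.0, 3.073]
contact_force: [-2.4, 0.9, 4.7]
opening: -0.003
```

Emit:
play_rows:
  rows:
    - [255,[0,0,0.06],[0,0,0]]
    - [255,[0,0,0.1],[0,0,0]]
    - [255,[0,0,0.1],[0,0,0]]

```text
clock: 16.52
eef_pos: [613.3, 228.0, 43.2]
tcp_rot: [-3.141, -0.0, 3.073]
contact_force: [-3.4, 0.1, 4.5]
opening: -0.002
```

Emit:
play_rows:
  rows:
    - [255,[0,0,0.04],[0,0,0]]
    - [255,[0,0,0.06],[0,0,0]]
    - [255,[0,0,0.06],[0,0,0]]

```text
clock: 16.77
eef_pos: [613.2, 227.9, 42.6]
tcp_rot: [-3.141, -0.001, 3.073]
contact_force: [-2.9, 0.9, 5.2]
opening: -0.003
```

Emit:
play_rows:
  rows:
    - [255,[0,0,0.05],[0,0,0]]
    - [255,[0,0,0.08],[0,0,0]]
    - [255,[0,0,0.08],[0,0,0]]

```text
clock: 17.02
eef_pos: [613.1, 228.0, 41.8]
tcp_rot: [-3.141, -0.001, 3.073]
contact_force: [-3.1, 0.9, 4.9]
opening: 0.002
```

Emit:
play_rows:
  rows:
    - [255,[0,0,0.03],[0,0,0]]
    - [255,[0,0,0.05],[0,0,0]]
    - [255,[0,0,0.05],[0,0,0]]

```text
clock: 17.27
eef_pos: [613.1, 228.0, 41.5]
tcp_rot: [-3.141, -0.001, 3.073]
contact_force: [-4.2, 1.3, 7.5]
opening: -0.0
```

Emit:
play_rows:
  rows:
    - [255,[0,0,0.04],[0,0,0]]
    - [255,[0,0,0.04],[0,0,0]]

```text
clock: 17.43
eef_pos: [613.1, 228.0, 41.4]
tcp_rot: [-3.141, -0.001, 3.073]
contact_force: [-4.8, 0.6, 8.7]
opening: -0.001
```

Emit:
play_rows:
  rows:
    - [255,[0,0,0.03],[0,0,0]]
    - [255,[0,0,0.03],[0,0,0]]

```text
clock: 17.6
eef_pos: [613.1, 228.0, 41.3]
tcp_rot: [-3.141, -0.001, 3.073]
contact_force: [-6.2, -0.4, 11.2]
opening: -0.004
```

Emit:
play_rows:
  rows:
    - [255,[0,0,-0.3],[0,0,0]]
    - [255,[0,0,-2],[0,0,0]]
    - [255,[0,0,-5],[0,0,0]]
    - [255,[1,0,-8],[0,0,0]]
    - [110,[4,0,-9.2],[0,0,0]]
    - [110,[7,0,-9.2],[0,0,0]]
    - [110,[7,0,-9.2],[0,0,0]]
    - [110,[7,0,-9.2],[0,0,0]]

```text
clock: 18.27
eef_pos: [542.9, 232.8, 132.9]
tcp_rot: [-3.141, 0.0, 3.074]
contact_force: [0.6, 0.3, -0.2]
opening: 0.559
```

```bash
python3 look.py w9; python3 meas.py w9; python3 -c "
from h import *
im=cv2.imread('pics/w9.png');cv2.imwrite('pics/w9z.png',cv2.resize(im[120:370,200:470],None,fx=2.4,fy=2.4,interpolation=cv2.INTER_CUBIC))"
```

```text
18.2667 [542.88 232.82 132.86] [-3.1415e+00  4.0000e-04  3.0738e+00] [ 0.56  0.29 -0.2 ] [-0.04 -0.02 -0.08] 0.048 0.5585371854883913
grip ((553.2659912109375, 233.10899353027344), (17.727720260620117, 50.908409118652344), 85.49329376220703) 1.4921394645252428
red 924 z pct [39.4 41.7 44.3]
red xy [625.3 227.3] [21.  55.9] 85.8712158203125
```

View pics/w9z.png

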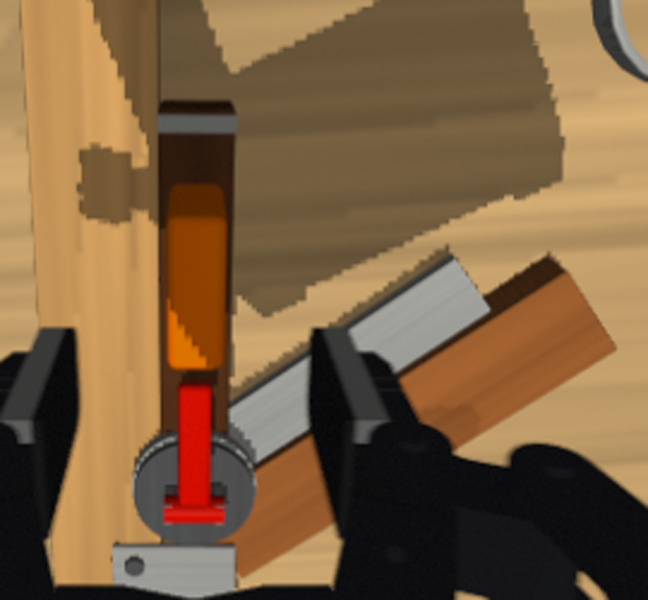

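Emit:
play_rows:
  rows:
    - [110,[-1.14,0.05,1],[0,0,0]]
    - [110,[-1.14,0.05,4],[0,0,0]]
    - [110,[-1.14,0.05,7],[0,0,0]]
    - [110,[-1.14,0.05,9.3],[0,0,0]]
    - [110,[-1.14,0.05,10.3],[0,0,0]]
    - [110,[-1.14,0.05,10.35],[0,0,0]]
    - [255,[-1.14,0.05,10.35],[0,0,0]]
    - [255,[-1.14,0.05,10.35],[0,0,0]]
    - [255,[-1.14,0.05,10.35],[0,0,0]]
    - [255,[-1.14,0.05,10.35],[0,0,0]]
    - [255,[-1.14,0.05,10.35],[0,0,0]]
    - [255,[-1.14,0.05,10.35],[0,0,0]]
  squeeze: 60

```text
clock: 19.32
eef_pos: [556.3, 232.8, 30.7]
tcp_rot: [3.141, 0.003, 3.073]
contact_force: [1.1, -4.1, 7.0]
opening: 0.205
```

```bash
python3 s.py
```

```text
19.3167 [556.35 232.76  30.72] [3.1406e+00 2.6000e-03 3.0728e+00] [ 1.1  -4.11  6.96] [-0.481 -0.039 -0.127] 0.205
```

Emit:
play_rows:
  rows:
    - [255,[0.2,0,0],[0,0,0]]
    - [255,[0.7,0.05,0],[0,0,0]]
    - [255,[1.2,0.1,-0.5],[0,0,0]]
    - [255,[1.5,0.1,-2],[0,0,0]]
    - [255,[1.5,0.1,-4],[0,0,0]]
    - [255,[1.5,0.1,-6],[0,0,0]]
    - [255,[1.8,-0.8,-7.5],[0,0,0]]
    - [255,[2.2,-2.5,-9],[0,0,0]]
    - [255,[2.8,-5,-10],[0,0,0]]
    - [255,[3.4,-8,-11],[0,0,0]]
    - [255,[4,-11,-12],[0,0,0]]
    - [255,[4.6,-14,-13],[0,0,0]]

```text
clock: 20.32
eef_pos: [497.2, 95.0, 158.9]
tcp_rot: [-3.141, -0.003, 3.074]
contact_force: [0.1, 0.1, -7.3]
opening: 0.203
```

Emit:
play_rows:
  rows:
    - [255,[0.6,-3,0],[0,0,0]]
    - [255,[1.2,-6,0],[0,0,0]]
    - [255,[1.8,-9,0],[0,0,0]]
    - [255,[2.4,-12,0],[0,0,0]]
    - [255,[3,-15,0],[0,0,0]]
    - [255,[3.6,-18,0],[0,0,0]]
    - [255,[4.2,-21,0],[0,0,0]]
    - [255,[4.8,-24,0],[0,0,0]]
    - [255,[5.2,-27,0],[0,0,0]]
    - [255,[5.4,-30,0],[0,0,0]]
    - [255,[5.4,-32.5,0],[0,0,0]]
    - [255,[5.4,-34.5,0],[0,0,0]]

```text
clock: 21.32
eef_pos: [420.3, -245.4, 158.7]
tcp_rot: [3.141, -0.002, 3.072]
contact_force: [0.8, -0.4, -5.8]
opening: 0.201
```

Emit:
play_rows:
  rows:
    - [255,[0,-1.5,0],[0,0,0]]
    - [255,[0,-2.5,0],[0,0,0]]
    - [255,[0,-3,0],[0,0,0]]
    - [255,[0,-3,0],[0,0,0]]
    - [255,[0,-3,0],[0,0,0]]

```text
clock: 21.73
eef_pos: [419.5, -273.5, 158.9]
tcp_rot: [3.141, -0.001, 3.073]
contact_force: [-0.6, 1.1, -6.6]
opening: 0.201
```

```bash
python3 look.py w10; python3 -c "
from h import *
z=np.load('pics/top0.npz');c=calibration('top')
print(onplane(c,[(357.3,207.3),(327.3,232.3)],18).round(1))"
```

```text
21.7333 [ 419.53 -273.5   158.89] [ 3.1407e+00 -1.0000e-03  3.0727e+00] [-0.64  1.06 -6.56] [0.04 0.22 0.07] 0.012 0.20116684397521797
[[ 620.8 -299.5   18. ]
 [ 537.7 -195.6   18. ]]
```

View pics/w10.png

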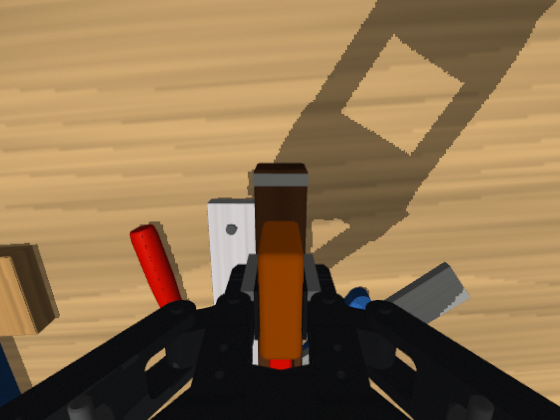

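Run:
```python
from h import *
z=np.load("pics/w10.npz",allow_pickle=True); im,d,c=z["im"],z["d"],z["c"].item()
hsv=cv2.cvtColor(im,cv2.COLOR_RGB2HSV)
m=(hsv[...,1]<45)&(hsv[...,2]>150)
pts=[]
for v in range(212,262,2):
    us=np.where(m[v,195:253])[0]+195
    if len(us)>5: pts.append((us.min()-.5,v))
Q=onplane(c,pts,18); k=np.polyfit(Q[:,0],Q[:,1],1); print("left edge yaw",np.arctan(k[0]),"y at",Q[0,0],np.polyval(k,Q[0,0]),np.polyval(k,420), np.std(Q[:,1]-np.polyval(k,Q[:,0])))
vs=[np.where(m[190:230,u])[0].min()+190-.5 for u in range(213,250,3)]
Q=onplane(c,list(zip(range(213,250,3),vs)),18); print("near end",Q.mean(0).round(1),np.polyfit(Q[:,1],Q[:,0],1))
z=np.load("pics/top0.npz"); im,d=z["im"],z["d"]; c=calibration("top")
g=cv2.cvtColor(im,cv2.COLOR_RGB2GRAY).astype(float); hsv=cv2.cvtColor(im,cv2.COLOR_RGB2HSV)
L=[];R=[]
for v in range(195,262,2):
    m=(hsv[v,345:385,1]<45)&(hsv[v,345:385,2]>150); us=np.where(m)[0]+345
    L.append((us.min()-.5,v)); R.append((us.max()+.5,v))
for q in (L,R):
    Q=onplane(c,q,18); k=np.polyfit(Q[:,0],Q[:,1],1); print("top rail edge",np.arctan(k[0]),np.polyval(k,430),np.polyval(k,560))
save("w10z",cv2.resize(z["im"][150:290,300:420],None,fx=4,fy=4,interpolation=cv2.INTER_CUBIC))
```

```text
left edge yaw -0.07252655389516874 y at 426.2571950649668 -341.8419808790976 -341.38737070584574 0.2666693891185185
near end [ 419.6 -318.7   18. ] [7.02508675e-02 4.41994333e+02]
top rail edge -0.0732925046294099 -296.5624942171201 -306.10761741256925
top rail edge -0.18003398677956117 -338.95235904526356 -362.61296243221443
```

View pics/w10z.png

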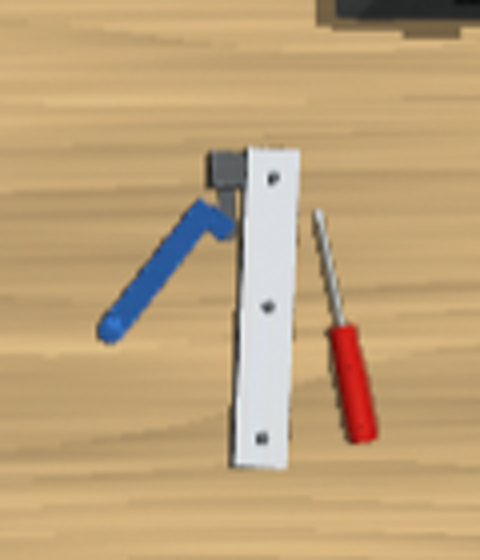

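Emit:
play_rows:
  rows:
    - [255,[0.5,-0.2,1],[0,0,0]]
    - [255,[1.2,-0.4,3],[0,0,0]]
    - [255,[1.7,-0.47,5.5],[0,0,0]]
    - [255,[1.7,-0.47,8],[0,0,0]]
    - [255,[1.7,-0.47,10],[0,0,0]]
    - [255,[1.7,-0.47,11.3],[0,0,0]]
    - [255,[1.7,-0.47,12],[0,0,0]]
    - [255,[1.7,-0.47,12.4],[0,0,0]]
    - [255,[1.7,-0.47,12.65],[0,0,0]]
    - [255,[1.7,-0.47,12.7],[0,0,0]]
    - [255,[1.7,-0.47,12.7],[0,0,0]]

```text
clock: 22.7
eef_pos: [403.1, -278.1, 32.7]
tcp_rot: [-3.141, 0.001, 3.073]
contact_force: [-0.7, 0.7, -6.4]
opening: 0.2
```

```bash
python3 look.py w11; python3 look.py t11 top; python3 -c "
from h import *
im=cv2.imread('pics/t11.png');cv2.imwrite('pics/t11z.png',cv2.resize(im[150:310,270:430],None,fx=3.7,fy=3.7,interpolation=cv2.INTER_CUBIC))"
```

```text
22.7 [ 403.07 -278.11   32.72] [-3.141e+00  9.000e-04  3.073e+00] [-0.66  0.67 -6.4 ] [-0.03  0.22  0.01] 0.006 0.19963663987873162
22.75 [ 403.13 -278.15   32.85] [-3.1409e+00  1.1000e-03  3.0730e+00] [ 0.83 -0.31 -6.09] [ 0.03  0.19 -0.05] 0.003 0.19886443765836936
```

View pics/t11z.png

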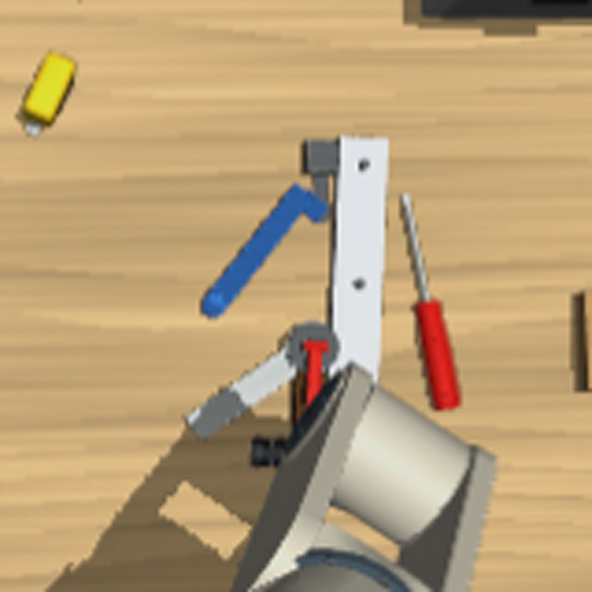

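View pics/w11.png

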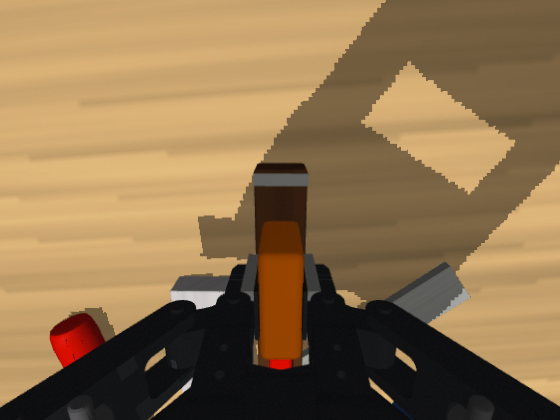

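Emit:
play_rows:
  rows:
    - [255,[0,0,0.1],[0,0,0]]
    - [255,[0,0,0.13],[0,0,0]]
    - [255,[0,0,0.13],[0,0,0]]

```text
clock: 23.05
eef_pos: [402.7, -278.0, 31.1]
tcp_rot: [-3.141, 0.0, 3.073]
contact_force: [0.0, -1.0, -6.4]
opening: 0.201
```

Emit:
play_rows:
  rows:
    - [255,[0,0,0.05],[0,0,0]]
    - [255,[0,0,0.05],[0,0,0]]

```text
clock: 23.22
eef_pos: [402.7, -278.0, 30.7]
tcp_rot: [-3.141, 0.0, 3.073]
contact_force: [-1.8, -0.1, -0.4]
opening: 0.199
```

Emit:
play_rows:
  rows:
    - [255,[0,0,0.04],[0,0,0]]
    - [255,[0,0,0.04],[0,0,0]]

```text
clock: 23.38
eef_pos: [402.7, -278.1, 30.7]
tcp_rot: [-3.141, 0.0, 3.073]
contact_force: [-5.3, 1.1, 7.9]
opening: 0.202
```

Emit:
play_rows:
  rows:
    - [255,[0,0,-0.05],[0,0,0]]
    - [255,[0,-0.1,-0.05],[0,0,0]]
    - [255,[0,-0.2,-0.05],[0,0,0]]
    - [255,[0,-0.3,-0.05],[0,0,0]]
    - [255,[0,-0.3,-0.05],[0,0,0]]

```text
clock: 23.8
eef_pos: [402.7, -280.9, 30.7]
tcp_rot: [3.141, 0.0, 3.073]
contact_force: [0.1, 4.7, 5.5]
opening: 0.203
```

Emit:
play_rows:
  rows:
    - [255,[0,-0.05,0],[0,0,0]]
    - [255,[0,-0.1,0],[0,0,0]]
    - [255,[0,-0.1,0],[0,0,0]]

```text
clock: 24.05
eef_pos: [402.6, -281.8, 30.7]
tcp_rot: [3.141, 0.0, 3.073]
contact_force: [0.2, 4.4, 5.4]
opening: 0.203
```

```bash
python3 s.py
```

```text
24.05 [ 402.62 -281.79   30.68] [3.1414e+00 3.0000e-04 3.0727e+00] [0.23 4.36 5.44] [ 1.091 -0.135  0.182] 0.203
```

Emit:
play_rows:
  rows:
    - [255,[0,-0.05,-0.02],[0,0,0]]
    - [255,[0,-0.08,-0.02],[0,0,0]]
    - [255,[0,-0.08,-0.02],[0,0,0]]

```text
clock: 24.3
eef_pos: [402.5, -282.7, 30.7]
tcp_rot: [3.142, 0.0, 3.073]
contact_force: [1.0, 4.7, 1.7]
opening: 0.202
```

```bash
python3 s.py
```

```text
24.3 [ 402.51 -282.7    30.69] [3.1416e+00 3.0000e-04 3.0727e+00] [1.01 4.73 1.67] [ 0.815 -0.314  0.171] 0.202
```

Emit:
play_rows:
  rows:
    - [255,[0,-0.04,0],[0,0,0]]
    - [255,[0,-0.06,0],[0,0,0]]
    - [255,[0,-0.06,0],[0,0,0]]

```text
clock: 24.55
eef_pos: [402.5, -282.8, 30.7]
tcp_rot: [3.141, 0.0, 3.072]
contact_force: [2.7, 8.3, 3.2]
opening: 0.198
```

```bash
python3 s.py
```

```text
24.55 [ 402.48 -282.78   30.69] [3.1408e+00 2.0000e-04 3.0724e+00] [2.73 8.34 3.22] [ 1.479 -0.568  0.199] 0.198
```

Emit:
play_rows:
  rows:
    - [255,[-0.2,0.02,-0.03],[0,0,0]]
    - [255,[-0.7,0.02,-0.03],[0,0,0]]
    - [255,[-1.4,0.02,-0.03],[0,0,0]]
    - [255,[-2.1,0.02,-0.03],[0,0,0]]
    - [255,[-2.8,0.02,-0.03],[0,0,0]]
    - [255,[-3.5,0.02,-0.03],[0,0,0]]
    - [255,[-4.2,0.02,-0.03],[0,0,0]]
    - [255,[-4.7,0.02,-0.03],[0,0,0]]
    - [255,[-5,0.02,-0.03],[0,0,0]]
    - [255,[-5,0.02,-0.03],[0,0,0]]

```text
clock: 25.38
eef_pos: [451.7, -286.2, 30.7]
tcp_rot: [3.141, -0.002, 3.073]
contact_force: [-2.1, 4.1, 2.6]
opening: 0.205
```

```bash
python3 s.py
```

```text
25.3833 [ 451.68 -286.21   30.7 ] [ 3.1409e+00 -1.6000e-03  3.0726e+00] [-2.14  4.1   2.56] [ 0.791  0.051 -0.076] 0.205
```

Emit:
play_rows:
  rows:
    - [255,[-0.2,0,-0.01],[0,0,0]]
    - [255,[-0.7,0,-0.01],[0,0,0]]
    - [255,[-1.3,0,-0.01],[0,0,0]]
    - [255,[-1.9,0,-0.01],[0,0,0]]
    - [255,[-2.5,0,-0.01],[0,0,0]]
    - [255,[-3.1,0,-0.01],[0,0,0]]
    - [255,[-3.7,0,-0.01],[0,0,0]]
    - [255,[-4.2,0,-0.01],[0,0,0]]
    - [255,[-4.5,0,-0.01],[0,0,0]]
    - [255,[-4.5,0,-0.01],[0,0,0]]

```text
clock: 26.22
eef_pos: [496.7, -289.5, 30.7]
tcp_rot: [3.141, -0.001, 3.073]
contact_force: [-1.8, 4.0, 2.3]
opening: 0.203
```

```bash
python3 s.py;python3 look.py t12 top; python3 -c "
from h import *
im=cv2.imread('pics/t12.png');cv2.imwrite('pics/t12z.png',cv2.resize(im[150:310,270:430],None,fx=3.7,fy=3.7,interpolation=cv2.INTER_CUBIC))"
```

```text
26.2167 [ 496.71 -289.48   30.74] [ 3.1412e+00 -1.4000e-03  3.0726e+00] [-1.77  4.    2.29] [ 0.646  0.179 -0.043] 0.203
26.2167 [ 496.71 -289.48   30.74] [ 3.1412e+00 -1.4000e-03  3.0726e+00] [-1.77  4.    2.29] [ 0.65  0.18 -0.04] 0.012 0.20255028772617367
```

View pics/t12z.png

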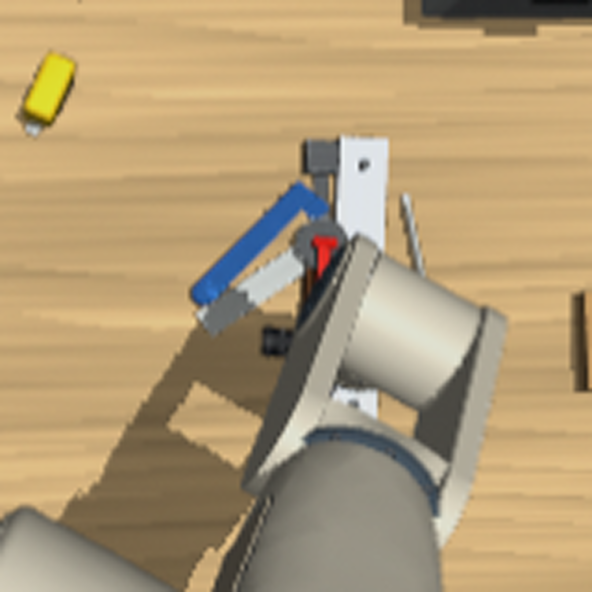

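Emit:
play_rows:
  rows:
    - [255,[-0.2,0,0],[0,0,0]]
    - [255,[-0.5,0,0],[0,0,0]]
    - [255,[-0.8,0,0],[0,0,0]]
    - [255,[-1.1,0,0],[0,0,0]]
    - [255,[-1.4,0,0],[0,0,0]]
    - [255,[-1.6,0,0],[0,0,0]]
    - [255,[-1.6,0,0],[0,0,0]]

```text
clock: 26.85
eef_pos: [512.6, -290.6, 30.8]
tcp_rot: [3.141, -0.001, 3.073]
contact_force: [-4.1, 3.2, -0.0]
opening: 0.198
```

Emit:
play_rows:
  rows:
    - [255,[-0.12,0,0],[0,0,0]]
    - [255,[-0.25,0,0],[0,0,0]]
    - [255,[-0.35,0,0],[0,0,0]]
    - [255,[-0.35,0,0],[0,0,0]]

```text
clock: 27.18
eef_pos: [516.1, -290.9, 30.8]
tcp_rot: [3.141, -0.001, 3.073]
contact_force: [-4.6, 2.0, -1.1]
opening: 0.205
```

Emit:
play_rows:
  rows:
    - [255,[-0.1,0,0],[0,0,0]]
    - [255,[-0.2,0,0],[0,0,0]]
    - [255,[-0.2,0,0],[0,0,0]]

```text
clock: 27.43
eef_pos: [518.6, -291.1, 30.9]
tcp_rot: [3.142, -0.0, 3.073]
contact_force: [-2.8, 2.1, -1.3]
opening: 0.203
```

Emit:
play_rows:
  rows:
    - [255,[-0.1,0,0],[0,0,0]]
    - [255,[-0.2,0,0],[0,0,0]]
    - [255,[-0.2,0,0],[0,0,0]]

```text
clock: 27.68
eef_pos: [520.8, -291.2, 31.0]
tcp_rot: [-3.142, 0.0, 3.073]
contact_force: [-1.1, 1.7, -3.4]
opening: 0.2
```

Emit:
play_rows:
  rows:
    - [255,[-0.1,-0.04,0.03],[0,0,0]]
    - [255,[-0.15,-0.04,0.03],[0,0,0]]
    - [255,[-0.15,-0.04,0.03],[0,0,0]]

```text
clock: 27.93
eef_pos: [521.6, -291.3, 30.8]
tcp_rot: [3.141, -0.001, 3.073]
contact_force: [-4.0, 3.6, -1.0]
opening: 0.203
```

Emit:
play_rows:
  rows:
    - [255,[-0.1,0,0],[0,0,0]]
    - [255,[-0.15,0,0],[0,0,0]]
    - [255,[-0.15,0,0],[0,0,0]]

```text
clock: 28.18
eef_pos: [523.2, -291.5, 30.8]
tcp_rot: [3.141, -0.001, 3.073]
contact_force: [-4.6, 3.8, -1.0]
opening: 0.2
```

Emit:
play_rows:
  rows:
    - [255,[-0.1,0,0],[0,0,0]]
    - [255,[-0.15,0,0],[0,0,0]]
    - [255,[-0.15,0,0],[0,0,0]]

```text
clock: 28.43
eef_pos: [524.7, -291.6, 30.8]
tcp_rot: [3.141, -0.001, 3.073]
contact_force: [-4.6, 4.2, 0.1]
opening: 0.202
```

Emit:
play_rows:
  rows:
    - [255,[-0.1,0,0],[0,0,0]]
    - [255,[-0.15,0,0],[0,0,0]]
    - [255,[-0.15,0,0],[0,0,0]]

```text
clock: 28.68
eef_pos: [526.2, -291.7, 30.8]
tcp_rot: [3.141, -0.001, 3.073]
contact_force: [-5.1, 4.1, -0.7]
opening: 0.199
```

Emit:
play_rows:
  rows:
    - [255,[-0.1,0,0],[0,0,0]]
    - [255,[-0.15,0,0],[0,0,0]]
    - [255,[-0.15,0,0],[0,0,0]]

```text
clock: 28.93
eef_pos: [527.7, -291.8, 30.8]
tcp_rot: [3.141, -0.001, 3.073]
contact_force: [-4.4, 3.6, -1.1]
opening: 0.205
```

Emit:
play_rows:
  rows:
    - [255,[-0.1,0,0],[0,0,0]]
    - [255,[-0.15,0,0],[0,0,0]]
    - [255,[-0.15,0,0],[0,0,0]]

```text
clock: 29.18
eef_pos: [528.0, -291.8, 30.8]
tcp_rot: [3.141, -0.003, 3.073]
contact_force: [-10.2, 2.3, 3.4]
opening: 0.201
```

Emit:
play_rows:
  rows:
    - [255,[-0.06,-0.02,0],[0,0,0]]
    - [255,[-0.12,-0.04,0],[0,0,0]]
    - [255,[-0.12,-0.04,0],[0,0,0]]

```text
clock: 29.43
eef_pos: [528.0, -291.8, 30.8]
tcp_rot: [3.14, -0.005, 3.073]
contact_force: [-14.7, 4.5, 8.6]
opening: 0.202
```

```bash
python3 s.py
```

```text
29.4333 [ 527.97 -291.83   30.75] [ 3.1398 -0.0052  3.0728] [-14.75   4.53   8.6 ] [ 0.725  1.664 -0.142] 0.202
```

Emit:
play_rows:
  rows:
    - [255,[0.08,0,-0.02],[0,0,0]]
    - [255,[0.14,0,-0.04],[0,0,0]]
    - [255,[0.14,0,-0.04],[0,0,0]]

```text
clock: 29.68
eef_pos: [528.0, -291.9, 30.9]
tcp_rot: [3.14, -0.002, 3.072]
contact_force: [-6.7, 3.8, -0.0]
opening: 0.202
```

Emit:
play_rows:
  rows:
    - [195,[0,0,0],[0,0,0]]
    - [180,[0,0,0],[0,0,0]]
    - [150,[0,0,0],[0,0,0]]
    - [110,[0,0,0],[0,0,0]]
    - [110,[0,0,0],[0,0,0]]
    - [110,[0,0,0],[0,0,0]]
    - [110,[0,0,-1],[0,0,0]]
    - [110,[0,0,-3],[0,0,0]]
    - [110,[0,0,-6],[0,0,0]]
    - [110,[0.5,0,-9],[0,0,0]]
    - [110,[1.5,0,-10],[0,0,0]]
    - [110,[1.5,0,-10],[0,0,0]]

```text
clock: 30.68
eef_pos: [514.8, -292.4, 135.0]
tcp_rot: [-3.139, 0.004, 3.073]
contact_force: [-0.2, -0.5, -0.6]
opening: 0.571
```

```bash
python3 look.py w13; python3 meas.py w13; python3 -c "
from h import *
im=cv2.imread('pics/w13.png');cv2.imwrite('pics/w13z.png',cv2.resize(im[120:370,180:470],None,fx=2.4,fy=2.4,interpolation=cv2.INTER_CUBIC))"
```

```text
30.6833 [ 514.84 -292.4   135.01] [-3.1394  0.0041  3.0728] [-0.15 -0.46 -0.56] [ 0.08  0.04 -0.01] 0.053 0.5712375809839788
grip ((525.267333984375, -291.0975036621094), (17.31595802307129, 50.59963607788086), 85.52735137939453) 1.4927338820805485
red 895 z pct [38.7 41.7 44.3]
red xy [ 596.8 -297.5] [21.1 55.4] 88.43678283691406
```

View pics/w13z.png

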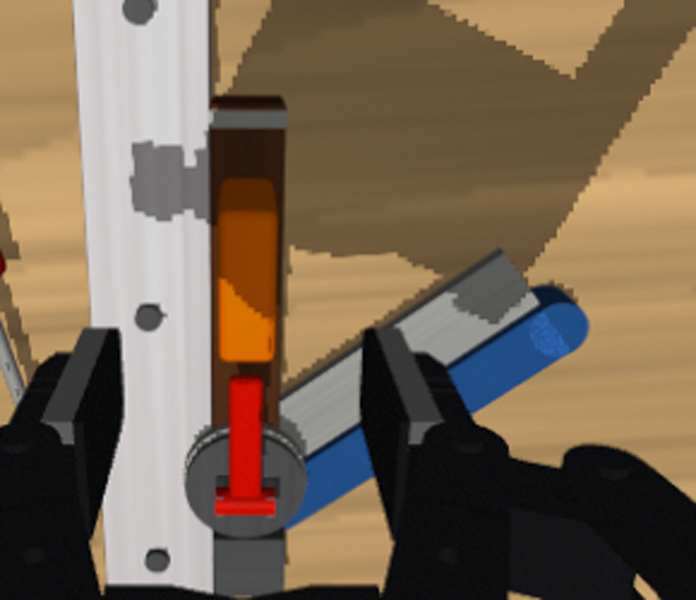

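Emit:
play_rows:
  rows:
    - [110,[1,0,-2],[0,0,0]]
    - [110,[3,0,-5],[0,0,0]]
    - [110,[6,0,-8],[0,0,0]]
    - [110,[9,0,-10],[0,0,0]]
    - [110,[10,0,-10],[0,0,0]]
    - [110,[10,0,-10],[0,0,0]]
    - [110,[10,0,-10],[0,0,0]]

```text
clock: 31.32
eef_pos: [414.5, -284.7, 230.5]
tcp_rot: [3.141, -0.0, 3.072]
contact_force: [0.6, 0.1, -0.1]
opening: 0.567
```

```bash
python3 look.py w14; python3 look.py t14 top; python3 look.py s14 side
python3 - <<'E'
from h import *
im=cv2.imread('pics/w14.png');cv2.imwrite('pics/w14z.png',cv2.resize(im[180:400,200:480],None,fx=2.7,fy=2.7,interpolation=cv2.INTER_CUBIC))
im=cv2.imread('pics/t14.png');cv2.imwrite('pics/t14z.png',cv2.resize(im[120:290,100:460],None,fx=2.2,fy=2.2,interpolation=cv2.INTER_CUBIC))
E
```

```text
31.3167 [ 414.53 -284.68  230.51] [ 3.1413e+00 -1.0000e-04  3.0720e+00] [ 0.59  0.09 -0.15] [ 0.02  0.02 -0.01] 0.028 0.5665847749303168
31.3667 [ 414.91 -284.65  230.15] [ 3.1409e+00 -6.0000e-04  3.0724e+00] [-0.31  0.23 -0.01] [-0.03  0.02 -0.  ] 0.018 0.5693712496732292
31.4167 [ 415.09 -284.62  230.  ] [ 3.1407e+00 -1.0000e-03  3.0729e+00] [ 0.23  0.42 -1.18] [ 0.03 -0.   -0.02] 0.007 0.571289972048056
```

View pics/w14.png

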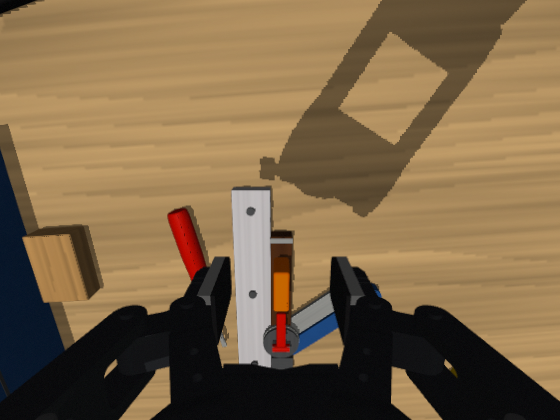

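View pics/t14z.png

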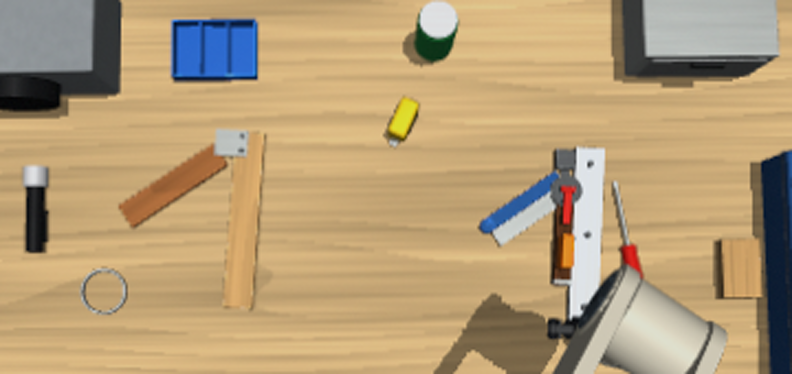

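Run:
```python
from h import *
for f,off,ps in [("w13",(180,120),[((285,398),(500,250),14),((306,458),(540,302),14),((470,408),(583,335),18)]),("w9",(200,120),[((232,402),(448,262),14),((257,465),(490,308),14),((400,382),(562,272),18)])]:
    z=np.load(f"pics/{f}.npz",allow_pickle=True); c=z["c"].item()
    for a,b,zz in ps:
        A=[((p[0]+.5)/2.4-.5+off[0],(p[1]+.5)/2.4-.5+off[1]) for p in (a,b)]
        Q=onplane(c,A,zz); v=Q[1]-Q[0]; print(f,Q[:,:2].round(1).tolist(),"angle to rail",round(np.arctan2(v[1],-v[0])-.0695,3))
```

```text
w13 [[594.0, -280.8], [538.3, -198.9]] angle to rail 0.904
w13 [[621.9, -273.8], [560.1, -183.1]] angle to rail 0.904
w13 [[601.2, -209.6], [573.0, -167.7]] angle to rail 0.91
w9 [[621.8, 242.7], [569.6, 324.7]] angle to rail 0.934
w9 [[651.0, 251.2], [589.1, 341.0]] angle to rail 0.898
w9 [[615.4, 306.6], [574.8, 365.1]] angle to rail 0.895
```

Blade, arm and brace angles all agree at about 0.90 to 0.93 rad, the lever is level, and the gripper is clear. I'm handing the job in.

```bash
python3 -c "
from rig import r; print(r.sign_off())"
```

```text
the job is handed in; nothing more can be done
None
```

I set the bevel in the wooden corner, locked it there, and carried it to the saw guide. It is now home against the rail with the blue arm lying along its blade. I handed the job in at 31.4 s.

- **Corner:** I pressed the bevel home with at most about 19 N and let go. Pushing the lever down to its stop took at most about 11 N, slightly above the 3 to 10 N suggested. In before-and-after images the grip had moved only about 0.1 mm.
- **Guide:** The locked bevel alone swung the arm open, and I pressed it home with about 15 N. It stopped within about 1 mm of where I expected. I opened the fingers about 30 mm up, clear of the 18 mm high guide, and lifted away.
- **Last checks:**
  - The stock lies along the rail, and the lever is level (42 mm high, locked).
  - The blade measures 0.904 rad from the rail and the arm 0.91.
  - Against the corner post, the blade and brace measured between 0.895 and 0.934. That spread is reading error from picking points by hand.
  - In the final top view everything else looks to be where it started. I checked that by eye only, and the arm hid part of the screwdriver.

No check failed.

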